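Stack the parts case, cap it with its double lid and lift off the outer lid

TASK

Set the tray case squarely on top of the closed bottom case and let go, then lift the nested pair of lids together by the inner lid's tab, lower it onto the tray case until it is fully seated and let go of the tab. Then take the outer lid by its sides and lift it off alone, straight up, leaving the inner lid seated and undisturbed; finish while still holding the outer lid level and still in the gripper, a few centimetres clear above the inner lid's tab. Set things down rather than dropping them, never part the two lids before they sit on the tray case, and leave the bottom case and the other objects on the table where they are.

Things in the scene. Friction and masses are not known exactly. Their poses are not given: they have to be found in the camera images.
- base_case: Bottom case: closed flat-topped aluminium box, 54 (its x) x 104 (its y) x 45 high mm, 0.5 kg, standing loose on the table; a thin dark seam goes round it. Origin: centre of its underside, z up. It is to stay where it stands and carries the stack.
- tray_case: Tray case: aluminium box 54 (its x) x 104 (its y) x 50 high mm, about 0.25 kg, standing loose on the table; the lower 24 mm is closed and the top is an open tray 26 mm deep, walls 3 mm, mouth 48 x 98 mm. Origin: centre of its underside, z up, so its rim is at z = 50 mm. Grip it across its 54 mm width.
- inner_lid: Inner lid: grey plastic, 0.1 kg, 52 mm high. From below: plug 43 x 93 x 18 mm (lowest 6 mm narrowed to 38 x 88), flange plate 54 (its x) x 104 (its y) mm from z = 18 to 21 mm, upright central tab 12 (x) x 24 (y) mm from z = 21 to 52. Origin: centre of the plug's underside, z up. It starts standing on its plug on the table, inside the outer lid.
- tab_top (a point): Centre of the top of the inner lid's tab, 52 mm above the inner lid's origin. While nested, the tab stands 28 mm out of the outer lid's top; grip it there across its 12 mm thickness (x).
- tray_rim (a point): Centre of the tray case's mouth, level with its rim. Seated, the inner lid's flange lies on the rim and its origin is 18 mm below this point (32 mm above the case's origin); the plug has 2.5 mm of play on each side.
- outer_lid: Outer lid: aluminium cap 65 (its x) x 115 (its y) x 22 high mm, 0.09 kg, open below, walls 2.5 mm, top 3 mm thick with a central slot 18 (x) x 30 (y) for the tab, 3 mm play each side. Origin: centre of its skirt's lower edge, z up. It lies loose on the inner lid's flange, its origin 2 mm above the inner lid's. Grip across its 65 mm width.
- outer_top (a point): Centre of the slot in the outer lid, level with its top, 22 mm above its origin. On the case the skirt reaches 16 mm below the rim, with 3 mm play all round, and stands 5.5 mm out from the case's sides. Cases and nested lids start upright, yaw within 0.5 rad of 0, in a row of three places along y in any order; each may be turned half round without difference.
- ring_dish: Bystander: white ceramic ring dish, 84 mm across, 22 mm high, origin at the centre of its underside. Leave alone.
- back_cover: Bystander: green phone back cover lying flat, 72 (x) x 150 (y) x 6 mm, origin at the centre of its underside. Leave alone. To its right, at the corner of the table, stands a fixed white plastic cabinet 210 mm high with its middle drawer pulled out towards the robot; it is not needed.
- pry_triangle: Bystander: red plastic prying triangle lying flat, about 30 x 28 x 5 mm, origin at the centre of its underside. Leave alone.
- tweezers: Bystander: steel tweezers lying flat, about 112 mm long along x, 16 mm wide, 6 mm high, origin at the middle of the underside. Leave alone.
Things that resemble listed ones, but are neither listed nor needed, are in the scene too. What is shaped like the outer_lid but orange or yellow is not meant.

How it is judged:
By the outcome, as a careful person would: the job done as asked, in the order asked, and still so for the second after the job is handed in, while the arm keeps its last pose, push and grip.
It also fails if it takes over 67 s, if anything falls off the work surface, if the arm or the gripper's body presses on something with over 40 N, if the wrist force passes 120 N, or if a joint passes its speed limit or range.

ROBOT

A 7-joint arm with a two-finger parallel gripper is mounted at the origin on the work surface. World frame = base frame: x ahead of the robot, y to its left, z up, the work surface at z = 0. Lengths are in m, angles in rad, forces in N, time in s.
With the tool pointing down it reaches from about 0.35 to 0.9 m from the base axis. Payload 7.2 kg.
Tool frame: the origin (TCP) lies between the finger pads; the fingertips stand arm.nose_length ahead of it and the grasp point (between the pads) lies 8 mm behind it (arm.nose_length is the distance from the TCP to the fingertips, in m); x points along the fingers, z is the direction in which the jaws open and shut, and the axes are right-handed (so a half turn about x gives the same grasp; the last joint's range is limited). The gripper opens to 88 mm and grips with 3 to 60 N. Pads are 20 mm wide; open, the fingers measure 115 mm over their backs; the gripper's body (75 mm by 178 mm) begins 61 mm behind the grasp point.
Start: joints at [-1.235, 0.411, -0.013, 1.596, 0.006, 1.134, -0.082], TCP at [0.246, 0.575, 0.234] pointing down, gripper open.
Joint ranges: [-2.95, 2.95], [-0.29, 1.99], [-1.47, 1.44], [0.14, 2.54], [-1.03, 4.17], [0.13, 1.85], [-2.86, 2.86]. Speed limits (rad/s): [2.39, 2.39, 3.01, 3.01, 3.14, 3.14, 3.14].

INTERFACE

Orientations are given as a unit quaternion [w, x, y, z].
In Python, from station import telemetry, eyes, close_job, arm gives the robot as it stands. The module is installed in compiled form; this text tells all that it offers.
- The arm moves only by the tool play_rows, never from a script. Its argument "moves" is a list of rows, each a list of 6 numbers: the shift along the tool's x, y, z in mm, then the turn, a rotation vector about the tool's x, y, z in rad. A call has 1 to 20 rows; each row shifts and turns the commanded pose from where the row before left it, along the tool's axes as they then stand; what a row does not reach is not made up. A row lasts 1/10 s, in which the tool goes at most 50 mm and 8.59 degrees, less where a joint would pass 70% of its speed; a pose out of reach is approached as far as the arm can. A call with a gripper value outside its range is refused whole. "fingers" is the opening, from 0 (shut) to 1 (fully open), set as the call begins (left out, the last holds). The fingers move at their own pace and stop on an object; "newtons" is the grip in N (left out, the last holds). Time passes only in rows, so rows that do not move let the fingers close. It gives the time, the measured TCP pose, the force and the opening at its end, in the units of the state.
- telemetry.observe(): the state, without advancing time (a new reading comes with each control period).
- eyes.get_image(name): name is "scene" or "top" or "wrist"; returns a dict with "image" (480x640x3 uint8, blue, green, red), "fx", "fy", "cx", "cy" (pixels), "rvec" (rotation vector, rad) and "tvec" (3), from world to camera coordinates, as OpenCV has them. Camera axes: x right, y down, z forward; pixel columns grow to the right and rows downward; lengths in m; the calibration is good to about 2 mm. A picture is of the moment at which its call begins. There is no depth.
- close_job(): hands the job in, once; it reports no verdict.
The state is a dict: "t": time; "joints": joint angles; "qvel": joint speeds; "effort": joint torques, N m; "position": TCP position; "orientation": TCP orientation; "force": force on the tool from outside, world axes, zero at the start; "wrist_torque": the same for the moment, N m; "finger_gap": finger opening in m.
Only numpy, scipy, OpenCV 4.12 (cv2) and the standard library are available. Lean on these libraries where they do the work, as an engineer would, in place of code of your own. Each camera call takes 0.05 s, during which the arm holds its last target.

## Working session

There is one attempt and no reset: what is moved stays moved. The work goes in short steps, Python scripts to look and compute and a tool call to move; the robot and the scene stay as the last step left them, time stands still between calls to the robot, and variables do not carry over. Pictures are saved under pics/ and viewed, and the job is handed in when it is done.

Besides the shell and the picture viewer there is one more tool, called after "Call:" by a JSON object that holds its "op" and its "data", one argument or row to a line. play_rows: Moves the arm, as the interface text tells. Its arguments: {"type":"object","properties":{"moves":{"type":"array"},"fingers":{"type":"number"},"newtons":{"type":"number"}},"required":["moves"]}

```bash
mkdir -p pics; python3 - <<'E'
from station import telemetry, eyes, arm
import cv2
print(telemetry.observe()); print(arm.nose_length, [a for a in dir(arm) if a[0]!='_'])
for n in ("scene","top","wrist"):
    d=eyes.get_image(n); cv2.imwrite(f"pics/{n}0.png",d["image"]); print(n,{k:d[k] for k in d if k!="image"})
E
```

```text
{'t': 0.0, 'joints': array([-1.23520926,  0.41186832, -0.01269715,  1.5970528 ,  0.00561819,
        1.13429975, -0.08217369]), 'qvel': array([ 7.22477262e-04,  2.53210192e-05, -1.58841777e-03, -2.47282341e-04,
        8.66187035e-04,  1.92299061e-03,  1.27596628e-03]), 'effort': array([-6.07259335e-04, -5.87957239e+01,  6.41382448e-01, -2.91075271e+01,
       -5.38099534e-02,  1.82893005e-02,  1.57001273e-04]), 'position': array([0.24542224, 0.57426059, 0.23282525]), 'orientation': array([ 0.58965594, -0.3899442 ,  0.59053953,  0.38924602]), 'force': array([ 0.02199925, -0.58074377,  0.42084934]), 'wrist_torque': array([-0.0387714 ,  0.00551824, -0.00382931]), 'finger_gap': 0.08769606304188077}
0.011 ['Unreachable', 'nose_length']
scene {'fx': 441.99026314561235, 'fy': 441.99026314561235, 'cx': 316.90311619997516, 'cy': 242.0036088760108, 'rvec': array([ 0.69778339,  2.59839715, -1.1667455 ]), 'tvec': array([ 0.43567229, -0.10167754,  1.10865492])}
top {'fx': 491.8884564517039, 'fy': 491.8884564517039, 'cx': 321.41930746387675, 'cy': 243.7359685399438, 'rvec': array([ 2.13915452, -2.10755608,  0.18187317]), 'tvec': array([0.00416151, 0.51043781, 1.11533089])}
wrist {'fx': 412.3724177652967, 'fy': 412.3724177652967, 'cx': 318.899026621079, 'cy': 232.36391756032515, 'rvec': array([-2.42428728, -1.6020124 , -0.21680039]), 'tvec': array([-0.62468937, -0.03415577,  0.3898467 ])}
```

View pics/scene0.png

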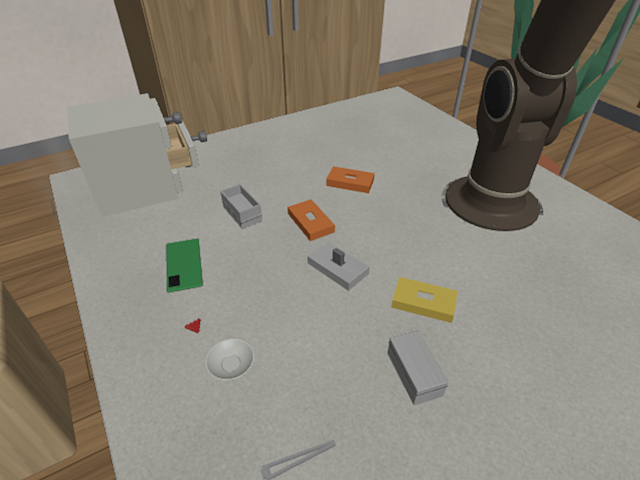

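View pics/top0.png

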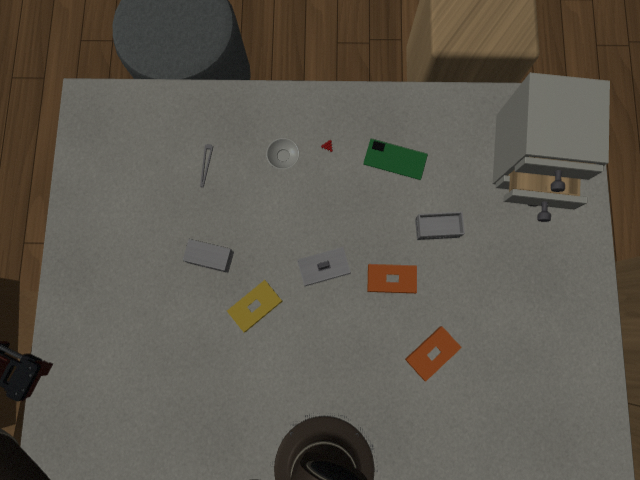

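View pics/wrist0.png

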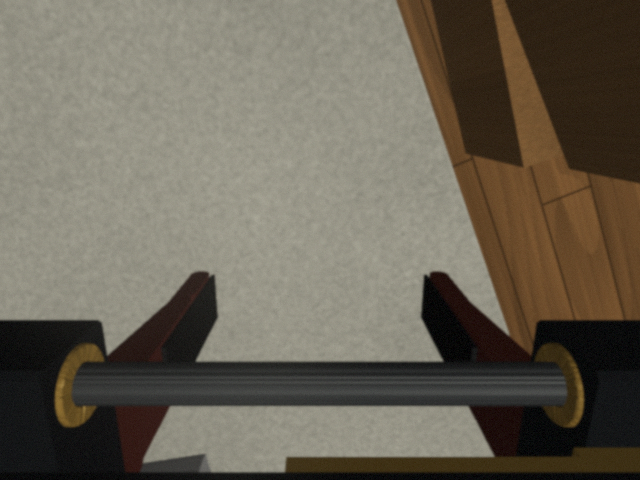

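The top view shows the base case at about (208,255), the tray case at (440,226) and the grey nested lids at (325,266). Lookalikes are the orange lids at (392,278) and (433,353) and the yellow lid at (255,306). By the description I choose the grey lids with the tab, the open grey tray and the closed grey box, and I'll check each in a close crop.

```bash
python3 - <<'E'
import cv2,numpy as np
t=cv2.imread("pics/top0.png"); s=cv2.imread("pics/scene0.png")
def c(im,x,y,w,h,k): return cv2.resize(im[y:y+h,x:x+w],None,fx=k,fy=k,interpolation=cv2.INTER_CUBIC)
a=np.hstack([c(t,175,225,66,60,4),c(t,292,235,66,60,4),c(t,407,196,66,60,4)])
b=np.hstack([c(s,380,325,66,80,4),c(s,300,240,72,80,4)[:, :264],c(s,212,175,66,80,4)])
cv2.imwrite("pics/crop0.png",np.vstack([a,b]))
print(a.shape)
E
```

```text
(240, 792, 3)
```

View pics/crop0.png

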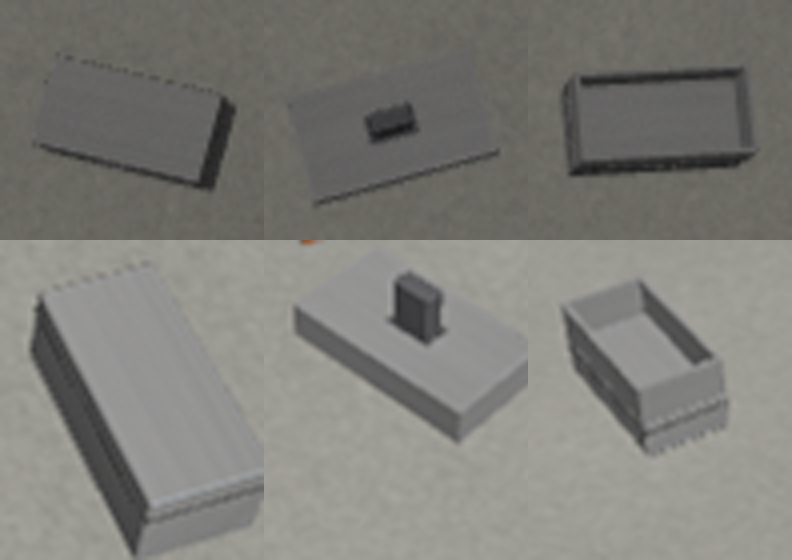

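The crops confirm it: base case left (closed, seam), nested lids middle (grey with dark tab), open tray right. Next I fit poses.

```bash
cat > h.py <<'E'
import numpy as np,cv2
from scipy.optimize import least_squares
from scipy.spatial.transform import Rotation as R
def proj(P,d):
    return cv2.projectPoints(np.asarray(P,float),d["rvec"],d["tvec"],np.array([[d["fx"],0,d["cx"]],[0,d["fy"],d["cy"]],[0,0,1.]]),None)[0][:,0]
def back(uv,z,d):
    M=cv2.Rodrigues(d["rvec"])[0]; C=-M.T@d["tvec"]
    r=M.T@np.array([(uv[0]-d["cx"])/d["fx"],(uv[1]-d["cy"])/d["fy"],1]); return C+r*(z-C[2])/r[2]
def rect(x,y,yaw,w,l,z):
    c,s=np.cos(yaw),np.sin(yaw)
    # order: (+x,+y),(+x,-y),(-x,-y),(-x,+y)
    return np.array([[x+c*a-s*b,y+s*a+c*b,z] for a,b in [(w,l),(w,-l),(-w,-l),(-w,l)]])
def fit(obs,w,l,z,g):
    # obs: list of (d, idx list, uv list)
    def f(p):
        Q=rect(*p,w/2,l/2,z); return np.concatenate([(proj(Q,d)[i]-np.array(uv)).ravel() for d,i,uv in obs])
    r=least_squares(f,g); return r.x,np.round(r.fun,1)
def axes(q): # wxyz -> matrix, columns tool axes
    return R.from_quat(np.roll(q,-1)).as_matrix()
E
python3 - <<'E'
from h import *
from station import eyes
T=eyes.get_image("top");S=eyes.get_image("scene")
def tr(pts,x0,y0): return [(a/4+x0-.375,b/4+y0-.375) for a,b in pts]
al=[0,1,2,3]
print(fit([(T,al,tr([(57,54),(222,92),(198,187),(35,146)],175,225))],.054,.104,.045,[.45,.2,0]))
print(fit([(T,al,tr([(26,103),(206,52),(235,151),(52,205)],292,235))],.065,.115,.024,[.45,0,0]))
print(fit([(T,al,tr([(47,76),(216,68),(226,152),(45,162)],407,196))],.054,.104,.05,[.5,-.2,0]))
E
```

```text
(array([ 0.48084625,  0.28208535, -0.21506428]), array([-0.3,  0.5,  0.7,  0.8,  0.7, -0.8, -1.1, -0.5]))
(array([0.45925309, 0.00474812, 0.29380491]), array([-0.9, -0.3,  0.2, -0.6,  0.7,  0.5, -0.1,  0.3]))
(array([ 0.56054159, -0.26801735,  0.05598251]), array([-1.2, -0.6,  0.3, -0.4, -0.1,  0.9,  1. ,  0.2]))
```

```bash
cat >> h.py <<'E'
def plan(s,target,yaw):
    """turn needed about tool axes and then shift in tool axes after turn (tool x down, tool z along +/-(cos,sin) of yaw)"""
    A=axes(s["orientation"]); best=None
    for k in (1,-1):
        z=k*np.array([np.cos(yaw),np.sin(yaw),0]); x=np.array([0,0,-1.]); B=np.c_[x,np.cross(z,x),z]
        rv=R.from_matrix(A.T@B).as_rotvec()
        if best is None or np.linalg.norm(rv)<np.linalg.norm(best[0]): best=(rv,B)
    rv,B=best
    d=np.asarray(target)-s["position"]
    print("turn",np.round(rv,4),"shift mm after turn",np.round(B.T@d*1000,1)," world d",np.round(d*1000,1))
    print("tool y,z world after",np.round(B[:,1],3),np.round(B[:,2],3),"j7",s["joints"][6])
E
python3 - <<'E'
from h import *
from station import telemetry
s=telemetry.observe(); print(np.round(axes(s["orientation"]),3))
plan(s,[.56,-.268,.2],.056)
E
```

```text
[[-0.    -0.92   0.393]
 [-0.001  0.393  0.92 ]
 [-1.    -0.    -0.001]]
turn [ 1.111e+00 -6.000e-04  5.000e-04] shift mm after turn [  33.2 -858.8  266.8]  world d [ 314.5 -842.5  -33.2]
tool y,z world after [-0.056  0.998  0.   ] [0.998 0.056 0.   ] j7 -0.08222163640173862
```

Call:
{"op": "play_rows", "data": {
  "moves": [
    [0,0,0,0.139,0,0],
    [0,0,0,0.139,0,0],
    [0,0,0,0.139,0,0],
    [0,0,0,0.139,0,0],
    [0,0,0,0.139,0,0],
    [0,0,0,0.139,0,0],
    [0,0,0,0.139,0,0],
    [0,0,0,0.138,0,0],
    [0,-39,12,0,0,0],
    [0,-39,12,0,0,0],
    [0,-39,12,0,0,0],
    [0,-39,12,0,0,0],
    [0,-39,12,0,0,0],
    [0,-39,12,0,0,0]
  ],
  "fingers": 1
}}

```text
t: 1.65
position: [0.3309, 0.3435, 0.2337]
orientation: [0.707, -0.02, 0.707, 0.02]
force: [0.8, 0.1, -0.2]
finger_gap: 0.0878
```

Call:
{"op": "play_rows", "data": {
  "moves": [
    [0,-39,12,0,0,0],
    [0,-39,12,0,0,0],
    [0,-39,12,0,0,0],
    [0,-39,12,0,0,0],
    [0,-39,12,0,0,0],
    [0,-39,12,0,0,0],
    [0,-39,12,0,0,0],
    [0,-39,12,0,0,0],
    [0,-39,12,0,0,0],
    [0,-39,12,0,0,0],
    [0,-39,12,0,0,0],
    [0,-39,12,0,0,0],
    [0,-39,12,0,0,0],
    [0,-39,12,0,0,0],
    [0,0,0,0,0,0],
    [0,0,0,0,0,0]
  ]
}}

```text
t: 3.25
position: [0.5285, -0.1914, 0.2332]
orientation: [0.707, -0.019, 0.707, 0.019]
force: [-0.1, 1.0, 0.1]
finger_gap: 0.0879
```

```bash
python3 - <<'E'
from h import *
from station import telemetry,eyes
s=telemetry.observe(); print(s["t"],s["position"],s["force"])
plan(s,[.56,-.268,.2],.056)
W=eyes.get_image("wrist"); cv2.imwrite("pics/w1.png",W["image"])
M=cv2.Rodrigues(W["rvec"])[0]; C=-M.T@W["tvec"]; A=axes(s["orientation"])
print("cam in tool",A.T@(C-s["position"]),"view dir tool",A.T@M[2])
print(proj(rect(.5605,-.268,.056,.027,.052,.05),W))
E
```

```text
3.25 [ 0.52848098 -0.19140775  0.23321762] [-0.10839006  1.02392454  0.10781561]
turn [-0.0023 -0.001   0.0002] shift mm after turn [ 33.2 -78.2  27.2]  world d [ 31.5 -76.6 -33.2]
tool y,z world after [-0.056  0.998  0.   ] [0.998 0.056 0.   ] j7 0.5746078143580479
cam in tool [-0.15060184  0.07331804  0.00115678] view dir tool [ 9.63266430e-01 -2.68547143e-01  4.66083964e-04]
[[382.37050667 239.66337704]
 [377.84625679 348.93249821]
 [318.65141382 348.99921537]
 [318.42499492 239.75397497]]
```

View pics/w1.png

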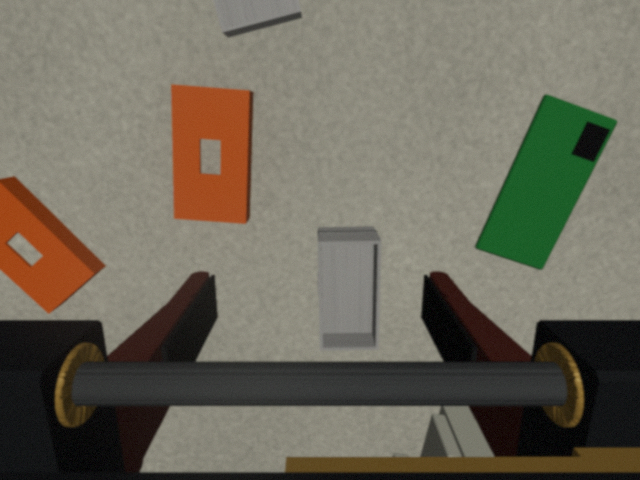

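```bash
python3 - <<'E'
import cv2
t=cv2.imread("pics/w1.png"); 
cv2.imwrite("pics/w1c.png",cv2.resize(t[215:360,300:400],None,fx=4,fy=4,interpolation=cv2.INTER_CUBIC))
E
```

```text
(no output)
```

View pics/w1c.png

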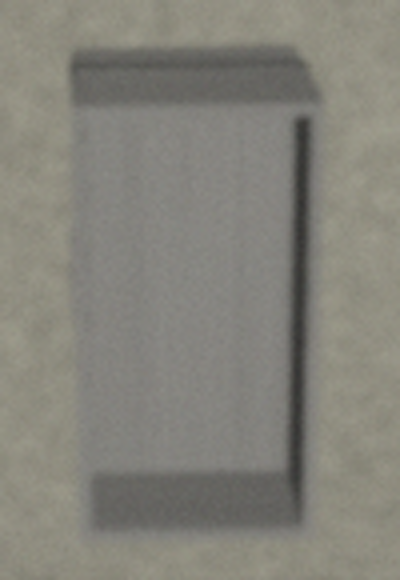

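```bash
python3 - <<'E'
from h import *
from station import telemetry,eyes
s=telemetry.observe();W=eyes.get_image("wrist");T=eyes.get_image("top")
uv=[(a/4+300-.375,b/4+215-.375) for a,b in [(321,103),(306,533),(84,533),(73,103)]]
p,r=fit([(W,[0,1,2,3],uv)],.054,.104,.05,[.56,-.268,.05]); print(p,r)
plan(s,[p[0],p[1],.1],p[2])
E
```

```text
[ 0.56011136 -0.26635893  0.06868887] [ 1.1 -1.2  1.7  0.7 -2.   1.3 -0.8 -0.4]
turn [-0.0129 -0.0009 -0.0006] shift mm after turn [133.2 -78.3  26.3]  world d [  31.6  -76.3 -133.2]
tool y,z world after [-0.069  0.998  0.   ] [0.998 0.069 0.   ] j7 0.5745076280589887
```

Call:
{"op": "play_rows", "data": {
  "moves": [
    [0,-26,9,-0.008,0,0],
    [0,-26,9,0,0,0],
    [0,-26,8.5,0,0,0],
    [35,0,0,0,0,0],
    [35,0,0,0,0,0],
    [35,0,0,0,0,0],
    [35,0,0,0,0,0],
    [25,0,0,0,0,0],
    [20,0,0,0,0,0],
    [13,0,0,0,0,0],
    [5,0,0,0,0,0],
    [0,0,0,0,0,0],
    [0,0,0,0,0,0]
  ]
}}

```text
t: 4.7
position: [0.5608, -0.2669, 0.0316]
orientation: [0.707, -0.023, 0.706, 0.023]
force: [0.4, 0.4, -0.4]
finger_gap: 0.0874
```

```bash
python3 - <<'E'
from h import *
from station import telemetry,eyes
s=telemetry.observe(); print(s["t"],s["position"],s["force"])
W=eyes.get_image("wrist"); cv2.imwrite("pics/w2.png",W["image"])
E
```

```text
4.7 [ 0.56077885 -0.26685696  0.03164303] [ 0.39819003  0.40078883 -0.4021837 ]
```

View pics/w2.png

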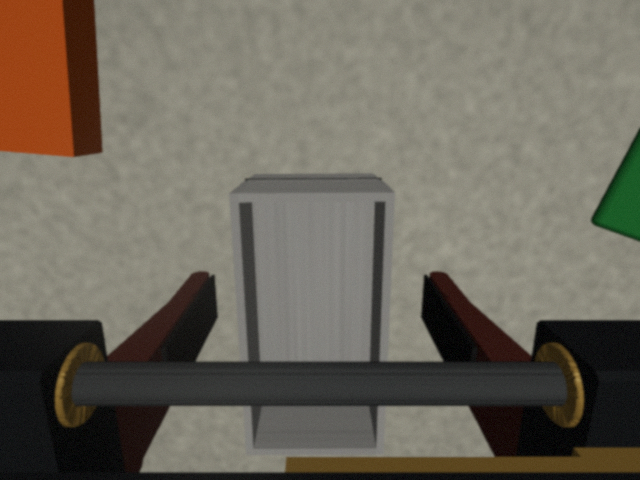

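The tray lies between the fingers, with rim corners at about (231,192), (393,192), (383,452) and (247,452). Refit, then close.

```bash
python3 - <<'E'
from h import *
from station import telemetry,eyes
s=telemetry.observe();W=eyes.get_image("wrist")
p,r=fit([(W,[0,1,2,3],[(393,192),(383,452),(247,452),(231,192)])],.054,.104,.05,[.56,-.268,.05]); print(p,r)
plan(s,[p[0],p[1],.0316],p[2])
E
```

```text
[ 0.5602518  -0.26872613  0.07020973] [ 2.5 -1.5  0.7  1.3 -1.1  2.1 -2.1 -0.5]
turn [-0.006   0.0016  0.0006] shift mm after turn [ 0.2 -1.7 -0.7]  world d [-0.6 -1.7 -0.2]
tool y,z world after [-0.07   0.998  0.   ] [0.998 0.07  0.   ] j7 0.8650253661222561
```

Call:
{"op": "play_rows", "data": {
  "moves": [
    [0,0,0,0,0,0],
    [0,0,0,0,0,0],
    [0,0,0,0,0,0],
    [0,0,0,0,0,0],
    [0,0,0,0,0,0],
    [0,0,0,0,0,0],
    [0,0,0,0,0,0],
    [0,0,0,0,0,0]
  ],
  "fingers": 0.5,
  "newtons": 30
}}

```text
t: 5.6
position: [0.5599, -0.2668, 0.0306]
orientation: [0.707, -0.023, 0.707, 0.023]
force: [-0.4, 0.6, 2.4]
finger_gap: 0.0542
```

Call:
{"op": "play_rows", "data": {
  "moves": [
    [0,0,0,0,0,0],
    [-5,0,0,0,0,0],
    [-15,0,0,0,0,0],
    [-30,0,0,0,0,0],
    [-35,0,0,0,0,0],
    [-35,0,0,0,0,0],
    [-25,0,0,0,0,0],
    [-5,0,0,0,0,0],
    [0,0,0,0,0,0],
    [0,0,0,0,0,0]
  ],
  "fingers": 0.3,
  "newtons": 30
}}

```text
t: 6.6
position: [0.5595, -0.2662, 0.1795]
orientation: [0.706, -0.022, 0.707, 0.023]
force: [0.3, -0.1, -2.2]
finger_gap: 0.0539
```

```bash
python3 - <<'E'
from h import *
from station import telemetry,eyes
s=telemetry.observe(); print(s["t"],s["position"],s["force"],s["finger_gap"])
W=eyes.get_image("wrist"); cv2.imwrite("pics/w3.png",W["image"])
b=np.array([.4808,.282]);yaw=-.215; ey=np.array([-np.sin(yaw),np.cos(yaw)])
t=b-.15*ey; print(t)
plan(s,[*t,.18],yaw)
E
```

```text
6.6 [ 0.55953708 -0.26619108  0.17945761] [ 0.30007902 -0.06113931 -2.24420935] 0.053905609770230394
[0.44879789 0.13545354]
turn [ 0.2793 -0.0016 -0.0008] shift mm after turn [  -0.5  368.8 -193.9]  world d [-110.7  401.6    0.5]
tool y,z world after [0.213 0.977 0.   ] [ 0.977 -0.213  0.   ] j7 0.7598919912709757
```

View pics/w3.png

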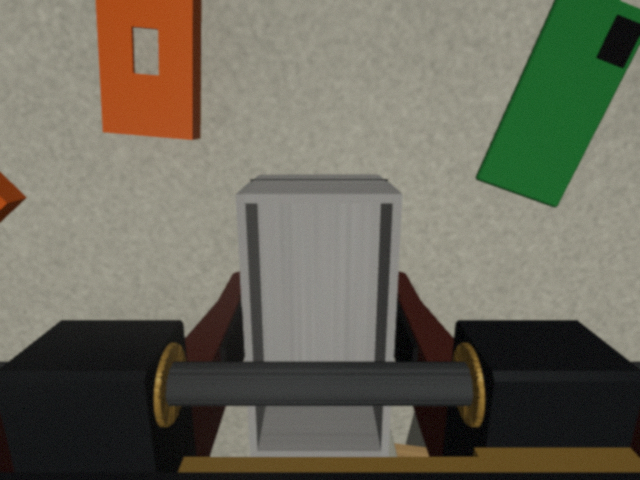

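Call:
{"op": "play_rows", "data": {
  "moves": [
    [0,0,0,0.1,0,0],
    [0,0,0,0.1,0,0],
    [0,0,0,0.08,0,0],
    [0,17,-9,0,0,0],
    [0,33,-17,0,0,0],
    [0,33,-17,0,0,0],
    [0,33,-18,0,0,0],
    [0,33,-18,0,0,0],
    [0,33,-18,0,0,0],
    [0,33,-17,0,0,0],
    [0,33,-17,0,0,0],
    [0,33,-17,0,0,0],
    [0,33,-17,0,0,0],
    [0,33,-17,0,0,0],
    [0,22,-12,0,0,0],
    [0,0,0,0,0,0],
    [0,0,0,0,0,0]
  ]
}}

```text
t: 8.35
position: [0.4491, 0.1351, 0.1799]
orientation: [0.703, 0.075, 0.703, -0.076]
force: [-0.4, -0.7, -2.6]
finger_gap: 0.0539
```

```bash
python3 - <<'E'
from h import *
from station import telemetry,eyes
s=telemetry.observe(); print(s["t"],s["position"],s["force"],s["finger_gap"])
W=eyes.get_image("wrist"); cv2.imwrite("pics/w4.png",W["image"])
p=np.array([.4808,.282,-.215]); plan(s,[p[0],p[1],.18],p[2])
print(proj(rect(*p,.027,.052,.045),W))
E
```

```text
8.35 [0.44909663 0.13512825 0.17985618] [-0.38758657 -0.68352952 -2.59409106] 0.05389764216837046
turn [ 0.0005 -0.0009  0.0016] shift mm after turn [-1.000e-01  1.503e+02 -4.000e-01]  world d [3.170e+01 1.469e+02 1.000e-01]
tool y,z world after [0.213 0.977 0.   ] [ 0.977 -0.213  0.   ] j7 -0.36919446747943696
[[ 363.02689405 -112.27622211]
 [ 358.2373908    77.81857022]
 [ 275.19090741   77.728424  ]
 [ 270.26592417 -112.37406545]]
```

View pics/w4.png

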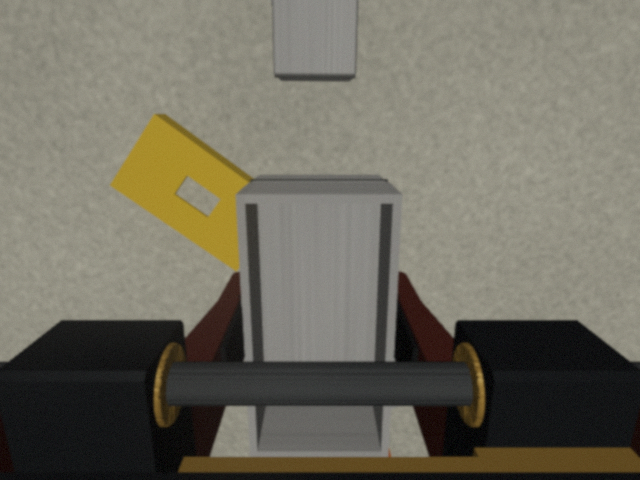

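```bash
python3 - <<'E'
import cv2,numpy as np
t=cv2.imread("pics/w4.png"); 
a=cv2.resize(t[0:100,260:370],None,fx=5,fy=5,interpolation=cv2.INTER_CUBIC); cv2.imwrite("pics/w4a.png",a)
b=cv2.resize(t[165:215,220:420],None,fx=4,fy=4,interpolation=cv2.INTER_CUBIC)
c=cv2.resize(t[425:475,220:420],None,fx=4,fy=4,interpolation=cv2.INTER_CUBIC);cv2.imwrite("pics/w4b.png",np.vstack([b,c]))
E
```

```text
(no output)
```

View pics/w4a.png

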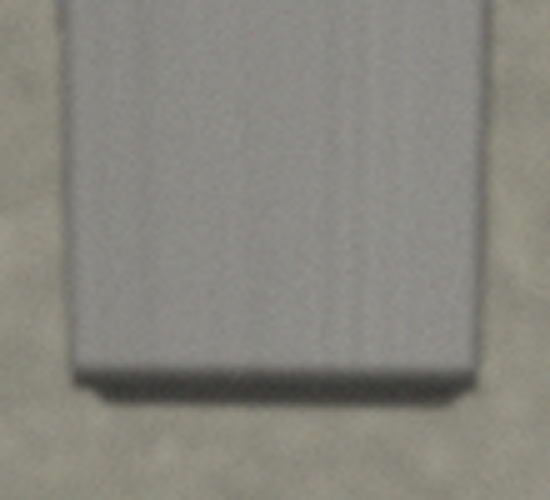

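View pics/w4b.png

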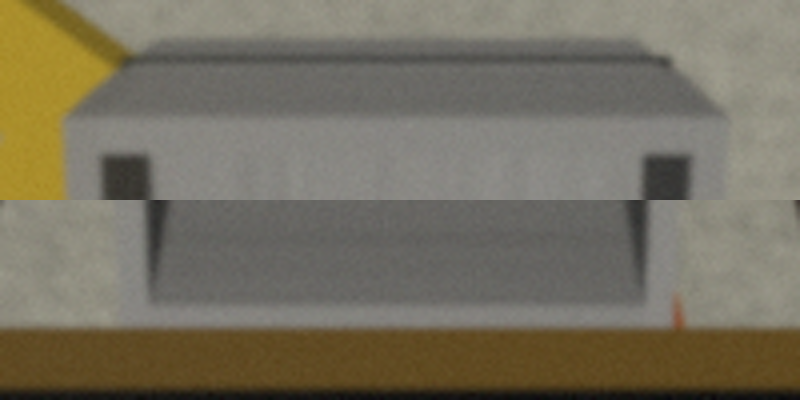

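```bash
python3 - <<'E'
from h import *
from station import telemetry,eyes
s=telemetry.observe();W=eyes.get_image("wrist")
zr=.05+.1799-.0306
def f(p):
    o=proj(rect(*p,.027,.052,zr),W); m=proj(rect(*p,.024,.049,zr),W)
    return np.concatenate([(o[[0,3]]-[(401.2,193.6),(235.3,193.6)]).ravel(),(m-[(391.9,203),(380.6,450),(256.8,450),(244.8,203)]).ravel()])
r=least_squares(f,[*s["position"][:2],-.215]); pt=r.x; print(pt,np.round(r.fun,1))
def side(a,b,q):
    n=np.array([-(b-a)[1],(b-a)[0]]);return n@(np.array(q)-a)/np.linalg.norm(n)
def g(p):
    o=proj(rect(*p,.027,.052,.045),W)
    return np.r_[(o[[1,2]]-[(354.9,74),(274.3,74)]).ravel(),side(o[0],o[1],(357.8,1)),side(o[3],o[2],(272.3,1))]
r=least_squares(g,[.48,.282,-.215]); pb=r.x; print(pb,np.round(r.fun,1))
A=axes(s["orientation"])
print("tray off in tool", A.T@(np.r_[pt[:2],s["position"][2]]-s["position"])*1000,"yaw tray-tool",pt[2]-np.arctan2(A[1,2],A[0,2]))
d=pb-pt; print("shift", A.T@np.array([d[0],d[1],0])*1000, "turn(x)",-d[2], A[:,0])
E
```

```text
[ 0.45007333  0.13221258 -0.21477723] [ 1.  -0.2 -0.8 -0.   0.5 -0.4 -0.1  0.7  0.   0.8 -0.6 -0.3]
[ 0.48090152  0.28364039 -0.22067365] [ 1.4  0.3 -1.1 -0.2  0.6 -0.8]
tray off in tool [ 0.00226012 -1.96417653  1.05598785] yaw tray-tool 0.0014750063857962292
shift [ -0.21892434 154.51550012  -2.38181717] turn(x) 0.005896417884536875 [-8.03536283e-04 -1.28214737e-03 -9.99998855e-01]
```

Call:
{"op": "play_rows", "data": {
  "moves": [
    [0,17,-0.5,0.003,0,0],
    [0,30,-0.5,0,0,0],
    [0,30,-0.5,0,0,0],
    [0,30,0,0,0,0],
    [0,30,0,0,0,0],
    [0,17,0,0,0,0],
    [20,0,0,0,0,0],
    [25,0,0,0,0,0],
    [25,0,0,0,0,0],
    [20,0,0,0,0,0],
    [6,0,0,0,0,0],
    [0,0,0,0,0,0],
    [0,0,0,0,0,0]
  ]
}}

```text
t: 9.75
position: [0.4824, 0.2857, 0.0854]
orientation: [0.703, 0.078, 0.703, -0.077]
force: [0.5, 0.5, -2.8]
finger_gap: 0.0539
```

```bash
python3 - <<'E'
from h import *
from station import telemetry,eyes
s=telemetry.observe(); print(s["t"],s["position"],s["force"],s["finger_gap"])
W=eyes.get_image("wrist"); w=W["image"]; cv2.imwrite("pics/w5.png",w)
S=eyes.get_image("scene")["image"];cv2.imwrite("pics/s5.png",cv2.resize(S[250:430,330:500],None,fx=4,fy=4,interpolation=cv2.INTER_CUBIC)[:600])
cv2.imwrite("pics/w5a.png",cv2.resize(w[150:210,220:420],None,fx=4,fy=4,interpolation=cv2.INTER_CUBIC))
E
```

```text
9.75 [0.48235918 0.2857275  0.08543098] [ 0.52424574  0.52642992 -2.8307797 ] 0.05386751068258068
```

View pics/w5a.png

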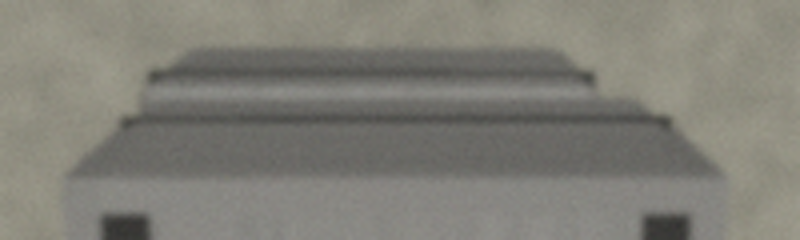

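View pics/s5.png

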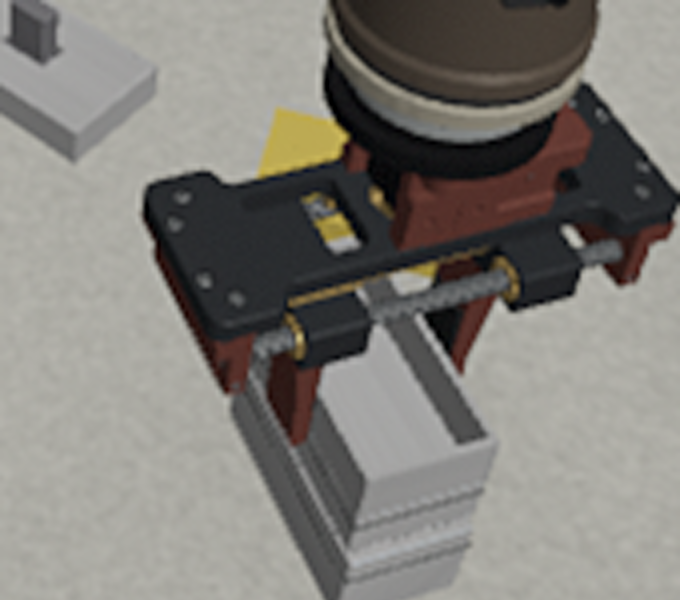

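```bash
python3 - <<'E'
from h import *
from station import telemetry,eyes
s=telemetry.observe();W=eyes.get_image("wrist");A=axes(s["orientation"])
h=s["position"][2]-.0306
for n,a,b,z in [("rimL",64,178,.05+h),("rimR",728,178,.05+h),("trayR bot",640,98,h),("baseL bot",198,49,0),("baseR bot",567,49,0)]:
    P=back((a/4+220-.375,b/4+150-.375),z,W); print(n,np.round(A.T@(P-s["position"])*1000,1))
E
```

```text
rimL [-19.4  49.8 -25.6]
rimR [-19.3  49.8  27.9]
trayR bot [30.7 49.6 27.9]
baseL bot [ 85.8  49.3 -27. ]
baseR bot [85.8 49.3 25.4]
```

```bash
python3 - <<'E'
from h import *
from station import eyes
S=eyes.get_image("scene")
for n in("scene",):
    im=S["image"]; cv2.imwrite("pics/s5b.png",cv2.resize(im[350:410,380:460],None,fx=8,fy=8,interpolation=cv2.INTER_CUBIC))
w=cv2.imread("pics/w5.png");cv2.imwrite("pics/w5c.png",cv2.resize(w[155:200,225:285],None,fx=10,fy=10,interpolation=cv2.INTER_CUBIC))
E
```

```text
(no output)
```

View pics/s5b.png

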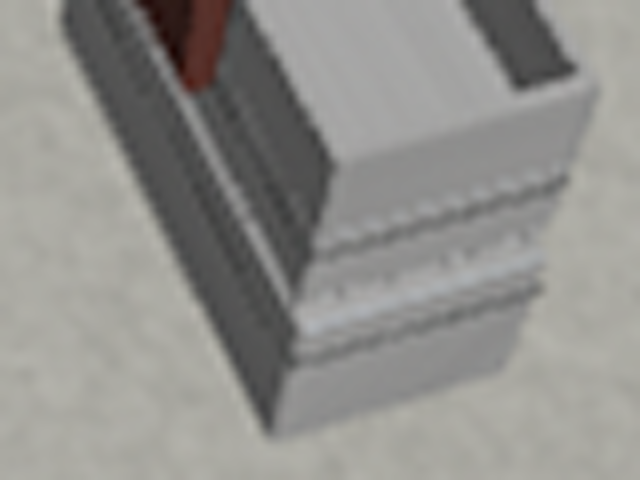

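View pics/w5c.png

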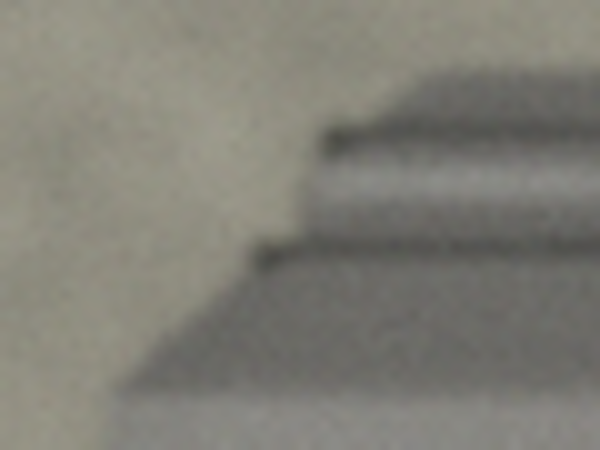

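Call:
{"op": "play_rows", "data": {
  "moves": [
    [0,0,-1.2,0,0,0],
    [0,0,-1,0,0,0],
    [3,0,0,0,0,0],
    [3,0,0,0,0,0],
    [0,0,0,0,0,0],
    [0,0,0,0,0,0]
  ]
}}

```text
t: 10.55
position: [0.4794, 0.2862, 0.0784]
orientation: [0.703, 0.077, 0.703, -0.077]
force: [0.3, -0.6, -2.6]
finger_gap: 0.054
```

```bash
python3 - <<'E'
from h import *
from station import telemetry,eyes
s=telemetry.observe(); print(s["t"],s["position"],s["force"],s["finger_gap"])
w=eyes.get_image("wrist")["image"]
S=eyes.get_image("scene")["image"]
a=cv2.resize(w[155:205,220:420],None,fx=4,fy=4,interpolation=cv2.INTER_CUBIC)
b=cv2.resize(S[330:410,370:480],None,fx=5,fy=5,interpolation=cv2.INTER_CUBIC)
o=np.zeros((600,800,3),np.uint8);o[:200]=a;o[200:600,:550]=b;cv2.imwrite("pics/c6.png",o)
E
```

```text
10.55 [0.47942621 0.28619543 0.07843553] [ 0.3391051  -0.63758874 -2.60553992] 0.053971715773767644
```

View pics/c6.png

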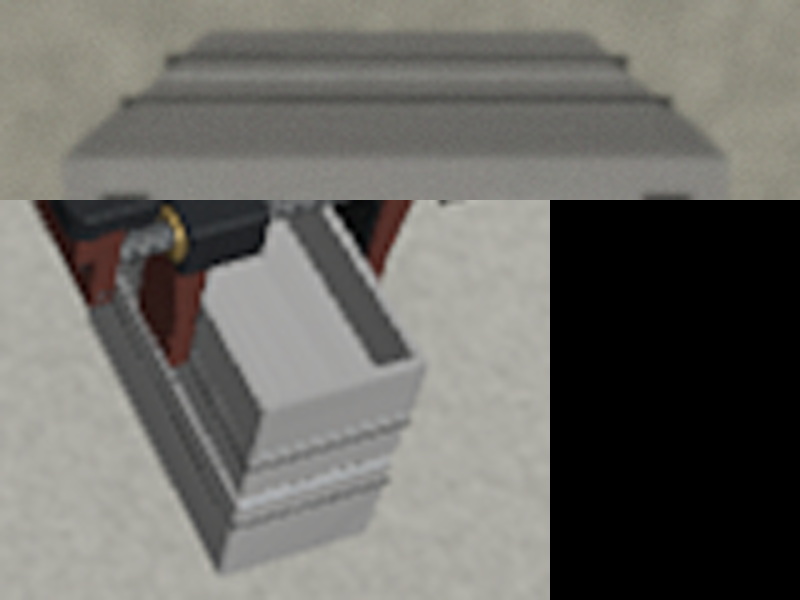

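Call:
{"op": "play_rows", "data": {
  "moves": [
    [1,0,0,0,0,0],
    [1,0,0,0,0,0],
    [0,0,0,0,0,0],
    [0,0,0,0,0,0]
  ]
}}

```text
t: 11.05
position: [0.4795, 0.2863, 0.0766]
orientation: [0.703, 0.077, 0.703, -0.077]
force: [0.1, -0.2, -1.9]
finger_gap: 0.0539
```

Call:
{"op": "play_rows", "data": {
  "moves": [
    [0.5,0,0,0,0,0],
    [0.5,0,0,0,0,0],
    [0,0,0,0,0,0],
    [0,0,0,0,0,0]
  ]
}}

```text
t: 11.45
position: [0.4795, 0.2863, 0.0756]
orientation: [0.703, 0.077, 0.703, -0.077]
force: [-0.5, -0.1, -2.5]
finger_gap: 0.0541
```

Call:
{"op": "play_rows", "data": {
  "moves": [
    [0.5,0,0,0,0,0],
    [0,0,0,0,0,0],
    [0,0,0,0,0,0]
  ]
}}

```text
t: 11.75
position: [0.4795, 0.2863, 0.0756]
orientation: [0.703, 0.077, 0.703, -0.077]
force: [-2.9, -1.6, 4.8]
finger_gap: 0.0536
```

Call:
{"op": "play_rows", "data": {
  "moves": [
    [0.5,0,0,0,0,0],
    [0,0,0,0,0,0],
    [0,0,0,0,0,0]
  ]
}}

```text
t: 12.05
position: [0.4795, 0.2863, 0.0756]
orientation: [0.703, 0.078, 0.703, -0.077]
force: [-3.8, -2.0, 11.9]
finger_gap: 0.0535
```

Call:
{"op": "play_rows", "data": {
  "moves": [
    [-0.6,0,0,0,0,0],
    [0,0,0,0,0,0]
  ]
}}

```text
t: 12.25
position: [0.4796, 0.2863, 0.0756]
orientation: [0.703, 0.077, 0.703, -0.077]
force: [-1.9, -1.9, 7.1]
finger_gap: 0.0536
```

```bash
python3 - <<'E'
from h import *
from station import telemetry,eyes
s=telemetry.observe(); print(s["t"],s["position"],s["force"],s["finger_gap"])
w=eyes.get_image("wrist")["image"]
S=eyes.get_image("scene")["image"]
a=cv2.resize(w[155:205,220:420],None,fx=4,fy=4,interpolation=cv2.INTER_CUBIC)
b=cv2.resize(S[330:410,370:480],None,fx=5,fy=5,interpolation=cv2.INTER_CUBIC)
o=np.zeros((600,800,3),np.uint8);o[:200]=a;o[200:600,:550]=b;cv2.imwrite("pics/c7.png",o)
E
```

```text
12.25 [0.47955761 0.28633562 0.07560732] [-1.89879124 -1.87656786  7.08713464] 0.05355259995413846
```

View pics/c7.png

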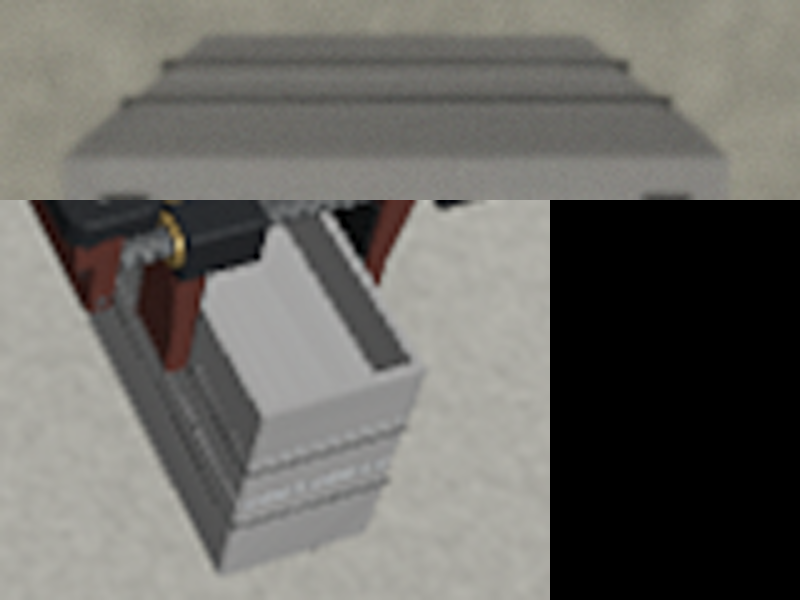

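Call:
{"op": "play_rows", "data": {
  "moves": [
    [-0.4,0,0,0,0,0],
    [0,0,0,0,0,0],
    [0,0,0,0,0,0],
    [0,0,0,0,0,0],
    [0,0,0,0,0,0],
    [0,0,0,0,0,0]
  ],
  "fingers": 1
}}

```text
t: 12.95
position: [0.4795, 0.2863, 0.0756]
orientation: [0.703, 0.077, 0.703, -0.077]
force: [0.3, -0.0, -0.6]
finger_gap: 0.0877
```

Call:
{"op": "play_rows", "data": {
  "moves": [
    [-5,0,0,0,0,0],
    [-10,0,0,0,0,0],
    [-25,0,0,0,0,0],
    [-40,0,0,0,0,0],
    [-40,0,0,0,0,0],
    [-40,0,0,0,0,0],
    [-10,0,0,0,0,0],
    [0,0,0,0,0,0],
    [0,0,0,0,0,0]
  ]
}}

```text
t: 13.85
position: [0.4789, 0.2862, 0.245]
orientation: [0.703, 0.077, 0.703, -0.077]
force: [-0.5, -0.1, -0.4]
finger_gap: 0.0876
```

```bash
python3 - <<'E'
from h import *
from station import telemetry,eyes
s=telemetry.observe(); print(s["t"],s["position"],s["force"],s["finger_gap"])
w=eyes.get_image("wrist")["image"];cv2.imwrite("pics/w8.png",w)
S=eyes.get_image("scene")["image"];cv2.imwrite("pics/s8.png",S)
yaw=.294;b=np.array([.4593,.0047]);ey=np.array([-np.sin(yaw),np.cos(yaw)])
plan(s,[*(b+.03*ey),.2],yaw)
E
```

```text
13.85 [0.47886438 0.28623453 0.24498795] [-0.51182482 -0.10101423 -0.43764708] 0.08758221199286428
turn [-5.127e-01 -9.000e-04  1.000e-04] shift mm after turn [  45.  -233.8 -100.3]  world d [ -28.3 -252.8  -45. ]
tool y,z world after [-0.29   0.957  0.   ] [0.957 0.29  0.   ] j7 -0.5899684144177862
```

View pics/w8.png

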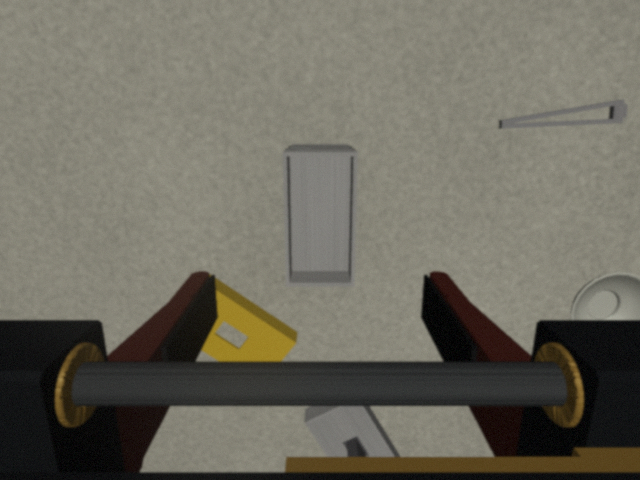

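View pics/s8.png

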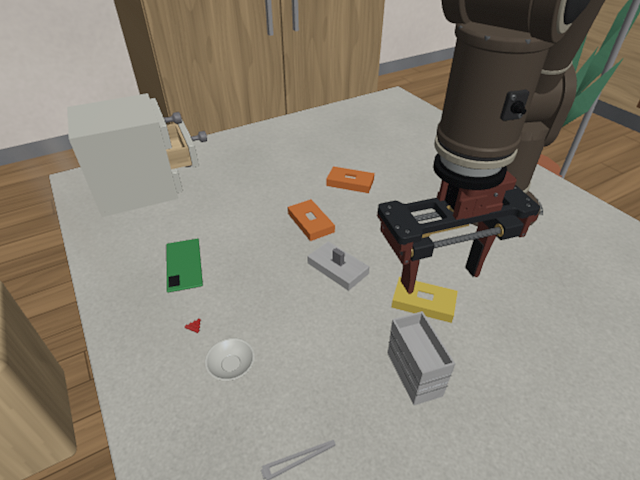

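Call:
{"op": "play_rows", "data": {
  "moves": [
    [0,0,0,-0.103,0,0],
    [0,0,0,-0.103,0,0],
    [0,0,0,-0.103,0,0],
    [0,0,0,-0.103,0,0],
    [0,0,0,-0.101,0,0],
    [0,-20,-8,0,0,0],
    [6,-30,-13,0,0,0],
    [10,-36,-15,0,0,0],
    [10,-36,-16,0,0,0],
    [10,-36,-16,0,0,0],
    [10,-36,-16,0,0,0],
    [10,-26,-10,0,0,0],
    [5,-14,-6,0,0,0],
    [0,0,0,0,0,0],
    [0,0,0,0,0,0]
  ]
}}

```text
t: 15.45
position: [0.4511, 0.033, 0.1844]
orientation: [0.699, -0.103, 0.7, 0.103]
force: [-0.0, 0.3, 0.4]
finger_gap: 0.0876
```

```bash
python3 - <<'E'
from h import *
from station import telemetry,eyes
s=telemetry.observe(); print(s["t"],s["position"],s["force"],s["finger_gap"])
W=eyes.get_image("wrist");cv2.imwrite("pics/w9.png",W["image"])
print(proj(rect(.4593,.0047,.294,.065/2,.115/2,.024),W),proj(rect(.4593,.0047,.294,.006,.012,.052),W))
plan(s,[.4593,.0047,.1],.294)
E
```

```text
15.45 [0.45106955 0.03304362 0.18435645] [-0.01040449  0.26154226  0.35781627] 0.08764569614772512
[[359.90751392 179.21350472]
 [356.4729931  317.39061112]
 [278.21702193 317.49923503]
 [273.89884898 179.36729403]] [[325.2245283  247.95935812]
 [325.15198695 279.05854209]
 [308.83828888 279.08299906]
 [308.55677758 247.98584664]]
turn [-0.0025 -0.0009 -0.0002] shift mm after turn [ 84.4 -29.5  -0.3]  world d [  8.2 -28.3 -84.4]
tool y,z world after [-0.29   0.957  0.   ] [0.957 0.29  0.   ] j7 0.3051837777687755
```

View pics/w9.png

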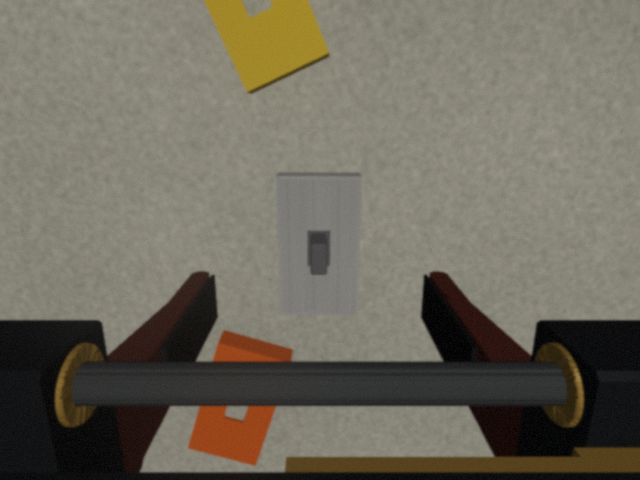

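```bash
python3 - <<'E'
import cv2
w=cv2.imread("pics/w9.png");cv2.imwrite("pics/w9a.png",cv2.resize(w[165:325,260:380],None,fx=3.75,fy=3.75,interpolation=cv2.INTER_CUBIC))
E
```

```text
(no output)
```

View pics/w9a.png

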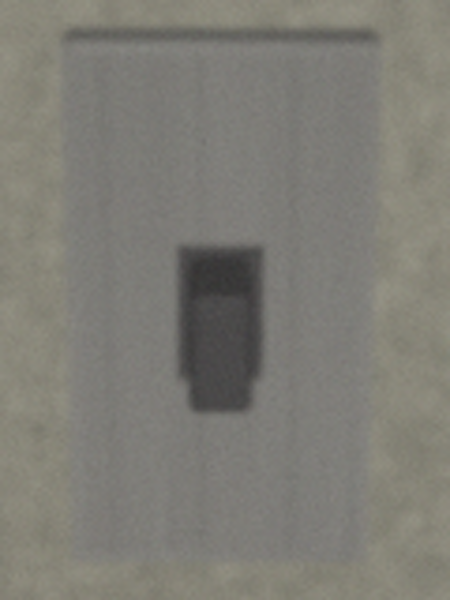

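```bash
python3 - <<'E'
from h import *
from station import telemetry,eyes
s=telemetry.observe();W=eyes.get_image("wrist")
c=lambda l:[(a/3.75+260-.37,b/3.75+165-.37) for a,b in l]
p,r=fit([(W,[0,1,2,3],c([(379,40),(364,560),(71,560),(63,40)]))],.065,.115,.024,[.46,0,.29]);print(p,r);plan(s,[p[0],p[1],.1],p[2])
p,r=fit([(W,[0,1,2,3],c([(250,296),(250,411),(190,411),(190,296)]))],.012,.024,.052,[.46,0,.29]);print(p,r);plan(s,[p[0],p[1],.1],p[2])
E
```

```text
[0.45962781 0.00855688 0.28847451] [ 0.8  0.2  0.3  0.3 -0.  -0.1 -1.1 -0.3]
turn [ 0.0048 -0.0003 -0.0002] shift mm after turn [ 84.6 -26.5   0.7]  world d [  8.2 -25.2 -84.6]
tool y,z world after [-0.284  0.959  0.   ] [0.959 0.284 0.   ] j7 0.3054522375877027
[0.45969034 0.00906762 0.29352635] [ 0.4 -0.3  0.2  0.3 -0.2  0.3 -0.4 -0.3]
turn [-0.0003 -0.0003 -0.0002] shift mm after turn [ 84.6 -26.    0.8]  world d [  8.3 -24.7 -84.6]
tool y,z world after [-0.289  0.957  0.   ] [0.957 0.289 0.   ] j7 0.3054522375877027
```

Call:
{"op": "play_rows", "data": {
  "moves": [
    [5,-13,0,0,0,0],
    [20,-12,0,0,0,0],
    [30,0,0,0,0,0],
    [30,0,0,0,0,0],
    [25,0,0,0,0,0],
    [18,0,0,0,0,0],
    [12,0,0,0,0,0],
    [6,0,0,0,0,0],
    [0,0,0,0,0,0],
    [0,0,0,0,0,0]
  ]
}}

```text
t: 16.55
position: [0.4593, 0.0096, 0.0392]
orientation: [0.7, -0.104, 0.699, 0.104]
force: [-1.3, -0.5, -1.3]
finger_gap: 0.0879
```

```bash
python3 - <<'E'
from h import *
from station import telemetry,eyes
s=telemetry.observe(); print(s["t"],s["position"],s["force"],s["finger_gap"])
print(axes(s["orientation"])[:,0])
W=eyes.get_image("wrist");cv2.imwrite("pics/w10.png",W["image"])
E
```

```text
16.55 [0.45933039 0.00961357 0.03921281] [-1.34136663 -0.49989564 -1.28863825] 0.08791386075640943
[ 8.81222112e-04  2.73989648e-04 -9.99999574e-01]
```

View pics/w10.png

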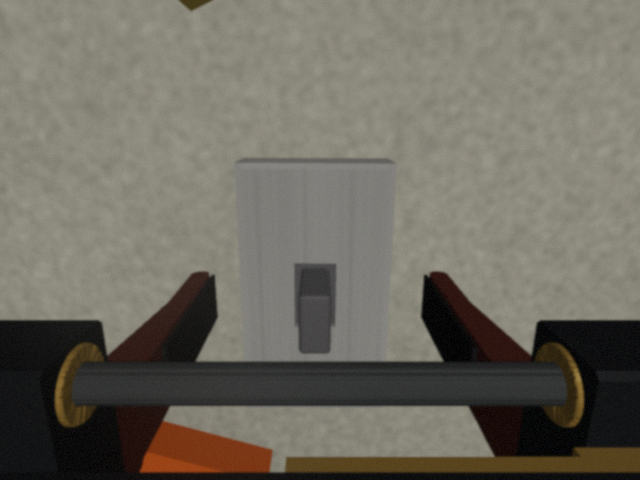

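```bash
python3 - <<'E'
from h import *
from station import telemetry,eyes
s=telemetry.observe();W=eyes.get_image("wrist")
p,r=fit([(W,[0,1,2,3],[(330,293),(330,353),(299,353),(299,293)])],.012,.024,.052,[.46,0,.29]);print(p,r);plan(s,[p[0],p[1],.1],.294)
p,r=fit([(W,[0,3],[(395,160),(236,160)])],.065,.115,.024,[.46,0,.29]);print(p,r);plan(s,[p[0],p[1],.1],.294)
E
```

```text
[0.45917535 0.0090156  0.29223304] [ 1.   0.7  0.4 -0.7 -0.4 -0.7 -1.1  0.6]
turn [ 0.0002  0.0013 -0.    ] shift mm after turn [-60.6  -0.5  -0.4]  world d [-0.3 -0.6 60.6]
tool y,z world after [-0.29   0.957  0.   ] [0.957 0.29  0.   ] j7 0.6307167693466456
[0.45958935 0.00875479 0.29462084] [ 2.1  0.1 -2.1  0.1]
turn [ 0.0002  0.0013 -0.    ] shift mm after turn [-60.6  -0.9  -0.1]  world d [ 0.2 -0.9 60.6]
tool y,z world after [-0.29   0.957  0.   ] [0.957 0.29  0.   ] j7 0.6307167693466456
```

Call:
{"op": "play_rows", "data": {
  "moves": [
    [0,1,-1.5,0,0,0],
    [0,0,0,0,0,0],
    [0,0,0,0,0,0]
  ],
  "fingers": 0.3
}}

```text
t: 16.95
position: [0.4572, 0.0101, 0.0389]
orientation: [0.7, -0.104, 0.699, 0.104]
force: [-0.1, -0.4, -1.1]
finger_gap: 0.0669
```

Call:
{"op": "play_rows", "data": {
  "moves": [
    [0,0,0,0,0,0],
    [0,0,0,0,0,0],
    [0,0,0,0,0,0],
    [0,0,0,0,0,0],
    [0,0,0,0,0,0],
    [0,0,0,0,0,0],
    [0,0,0,0,0,0]
  ],
  "fingers": 0,
  "newtons": 30
}}

```text
t: 17.65
position: [0.4572, 0.01, 0.0386]
orientation: [0.7, -0.104, 0.699, 0.104]
force: [0.2, -0.3, -1.6]
finger_gap: 0.0115
```

```bash
python3 - <<'E'
from h import *
from station import telemetry,eyes
s=telemetry.observe(); print(s["t"],s["position"],s["force"],s["finger_gap"])
W=eyes.get_image("wrist");cv2.imwrite("pics/w11.png",W["image"])
E
```

```text
17.65 [0.45717227 0.00996127 0.03863191] [ 0.22525904 -0.34197477 -1.60969422] 0.01151853154358858
```

View pics/w11.png

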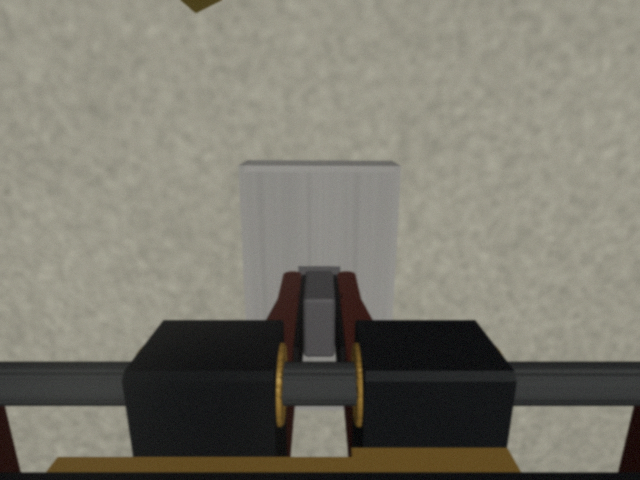

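Call:
{"op": "play_rows", "data": {
  "moves": [
    [-3,0,0,0,0,0],
    [-6,0,0,0,0,0],
    [-12,0,0,0,0,0],
    [-20,0,0,0,0,0],
    [-25,0,0,0,0,0],
    [-25,0,0,0,0,0],
    [-25,0,0,0,0,0],
    [-25,0,0,0,0,0],
    [-15,0,0,0,0,0],
    [-8,0,0,0,0,0],
    [-3,0,0,0,0,0],
    [0,0,0,0,0,0],
    [0,0,0,0,0,0]
  ]
}}

```text
t: 19.0
position: [0.4566, 0.0099, 0.205]
orientation: [0.699, -0.104, 0.7, 0.104]
force: [-0.6, 0.2, -2.0]
finger_gap: 0.012
```

```bash
python3 - <<'E'
from h import *
from station import telemetry,eyes
s=telemetry.observe(); print(s["t"],s["position"],s["force"],s["finger_gap"],s["wrist_torque"])
W=eyes.get_image("wrist");S=eyes.get_image("scene")["image"]
o=np.zeros((480,800,3),np.uint8); o[:,:640]=W["image"]; cv2.imwrite("pics/w12.png",W["image"]); cv2.imwrite("pics/s12.png",S)
yaw=-.2207; ey=np.array([-np.sin(yaw),np.cos(yaw)]); b=np.array([.4795,.2863])-.002*ey
plan(s,[*(b-.15*ey),.2],yaw); print(b)
E
```

```text
19.0 [0.4565976  0.00992096 0.20502788] [-0.56488365  0.18576091 -2.00330178] 0.011953975955874734 [-0.03831025  0.04837226 -0.0191993 ]
turn [ 5.147e-01 -1.200e-03  3.000e-04] shift mm after turn [  5.  122.7 -38.2]  world d [-10.4 128.1  -5. ]
tool y,z world after [0.219 0.976 0.   ] [ 0.976 -0.219  0.   ] j7 0.3456676083321214
[0.47906217 0.28434851]
```

View pics/w12.png

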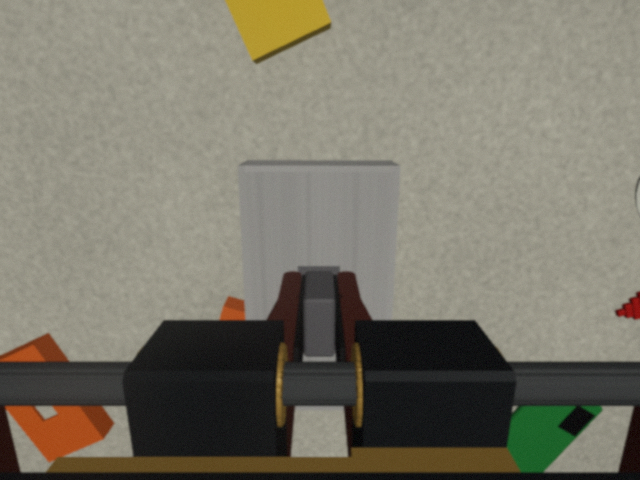

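View pics/s12.png

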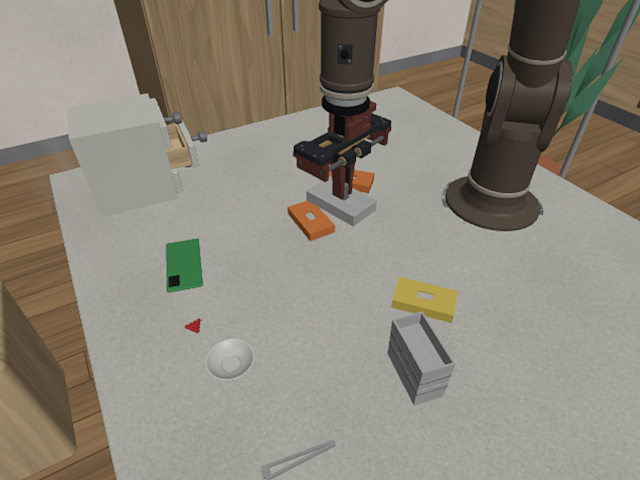

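Call:
{"op": "play_rows", "data": {
  "moves": [
    [0,0,0,0.05,0,0],
    [0,0,0,0.085,0,0],
    [0,0,0,0.085,0,0],
    [0,0,0,0.085,0,0],
    [0,0,0,0.085,0,0],
    [0,0,0,0.075,0,0],
    [0,0,0,0.05,0,0],
    [0,11,-3,0,0,0],
    [0,20,-6,0,0,0],
    [0,25,-8,0,0,0],
    [0,25,-8,0,0,0],
    [0,22,-7,0,0,0],
    [0,14,-4,0,0,0],
    [0,6,-2,0,0,0],
    [0,0,0,0,0,0],
    [0,0,0,0,0,0]
  ]
}}

```text
t: 20.7
position: [0.4471, 0.1374, 0.2056]
orientation: [0.703, 0.078, 0.703, -0.078]
force: [0.4, 0.2, -1.9]
finger_gap: 0.0119
```

```bash
python3 - <<'E'
from h import *
from station import telemetry,eyes
s=telemetry.observe(); print(s["t"],s["position"],s["force"],s["finger_gap"])
W=eyes.get_image("wrist");w=W["image"];cv2.imwrite("pics/w13.png",w)
cv2.imwrite("pics/w13a.png",cv2.resize(w[0:180,220:420],None,fx=3.3,fy=3.3,interpolation=cv2.INTER_CUBIC))
plan(s,[.47906,.28435,.2],-.2207)
E
```

```text
20.7 [0.44705938 0.13735944 0.20557608] [ 0.38269381  0.21729748 -1.91167587] 0.011856523064973232
turn [-0.001   0.      0.0005] shift mm after turn [  5.6 150.4  -1. ]  world d [ 32.  147.   -5.6]
tool y,z world after [0.219 0.976 0.   ] [ 0.976 -0.219  0.   ] j7 -0.41727215861439865
```

View pics/w13.png

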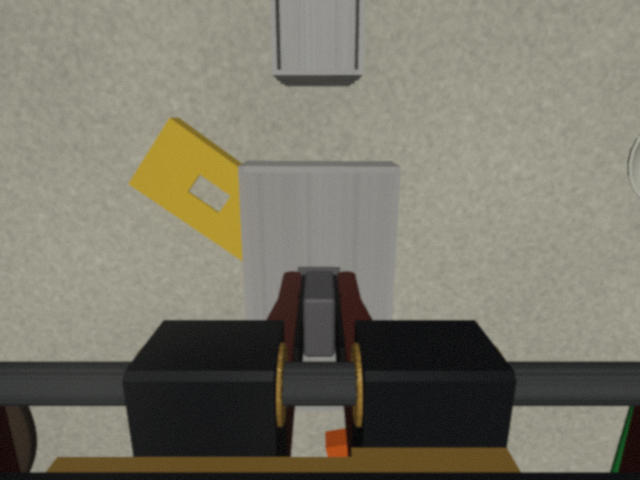

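View pics/w13a.png

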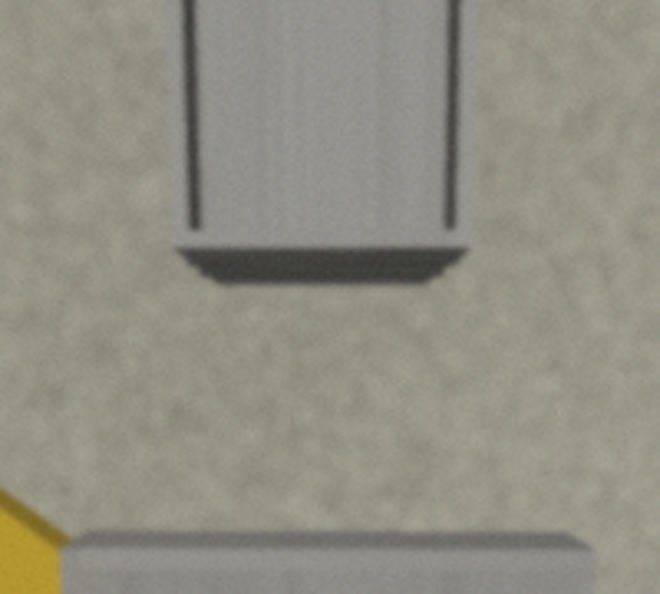

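Call:
{"op": "play_rows", "data": {
  "moves": [
    [0,10,-0.5,0,0,0],
    [0,20,-0.5,0,0,0],
    [0,28,0,0,0,0],
    [0,30,0,0,0,0],
    [0,28,0,0,0,0],
    [0,20,0,0,0,0],
    [0,11,0,0,0,0],
    [0,5,0,0,0,0],
    [8,0,0,0,0,0],
    [16,0,0,0,0,0],
    [18,0,0,0,0,0],
    [14,0,0,0,0,0],
    [7,0,0,0,0,0],
    [2.5,0,0,0,0,0],
    [0,0,0,0,0,0],
    [0,0,0,0,0,0]
  ]
}}

```text
t: 22.35
position: [0.4797, 0.2869, 0.1407]
orientation: [0.703, 0.078, 0.703, -0.078]
force: [-0.1, 0.2, -1.7]
finger_gap: 0.0116
```

```bash
cat > look.py <<'E'
import sys
from h import *
from station import telemetry,eyes
n=sys.argv[1]
s=telemetry.observe(); print(s["t"],s["position"],s["force"],s["finger_gap"]); A=axes(s["orientation"])
plan(s,[.4794,.2858,.1156],-.2195)
w=eyes.get_image("wrist")["image"];cv2.imwrite(f"pics/w{n}.png",w)
S=eyes.get_image("scene")["image"];cv2.imwrite(f"pics/s{n}.png",S)
a=cv2.resize(w[135:205,220:420],None,fx=4,fy=4,interpolation=cv2.INTER_CUBIC)
b=cv2.resize(S[300:410,350:500],None,fx=3,fy=3,interpolation=cv2.INTER_CUBIC)
o=np.zeros((600,800,3),np.uint8);o[:280]=a;o[280:600,:450]=b[:320];cv2.imwrite(f"pics/c{n}.png",o)
E
python3 look.py 14
```

```text
22.35 [0.47973187 0.28686356 0.14071789] [-0.07436753  0.161504   -1.68629001] 0.011634818115274599
turn [-0.0017  0.0006 -0.0007] shift mm after turn [25.1 -1.1 -0.1]  world d [ -0.3  -1.1 -25.1]
tool y,z world after [0.218 0.976 0.   ] [ 0.976 -0.218  0.   ] j7 -0.49792766877434685
```

View pics/c14.png

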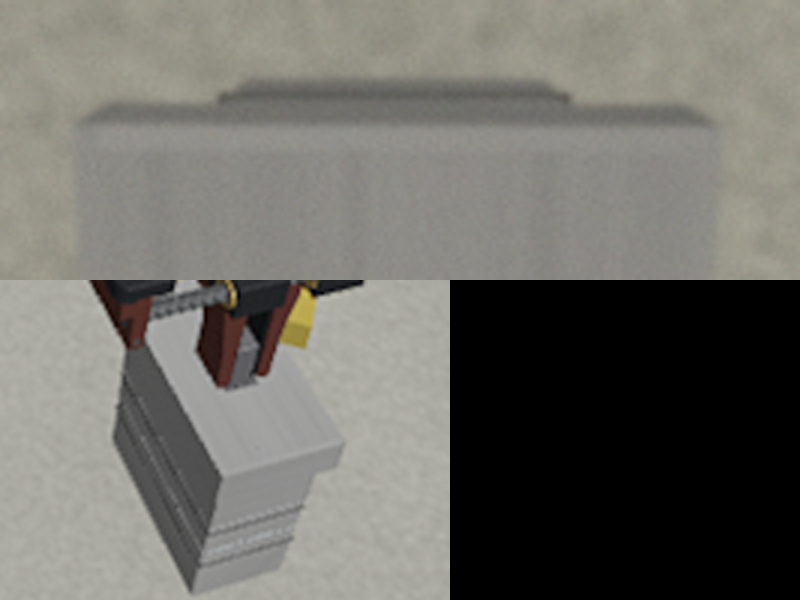

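Call:
{"op": "play_rows", "data": {
  "moves": [
    [0,-1,0,0,0,0],
    [3,0,0,0,0,0],
    [3,0,0,0,0,0],
    [2,0,0,0,0,0],
    [2,0,0,0,0,0],
    [0,0,0,0,0,0],
    [0,0,0,0,0,0]
  ]
}}

```text
t: 23.15
position: [0.4791, 0.2858, 0.1301]
orientation: [0.703, 0.078, 0.703, -0.078]
force: [1.0, 0.2, -1.5]
finger_gap: 0.0121
```

```bash
python3 look.py 15
```

```text
23.15 [0.4791386  0.28578921 0.13006541] [ 1.04399563  0.20669837 -1.48265737] 0.012122774476187478
turn [-0.0015 -0.      0.0002] shift mm after turn [14.5  0.1  0.3]  world d [  0.3   0.  -14.5]
tool y,z world after [0.218 0.976 0.   ] [ 0.976 -0.218  0.   ] j7 -0.4870559408153745
```

View pics/c15.png

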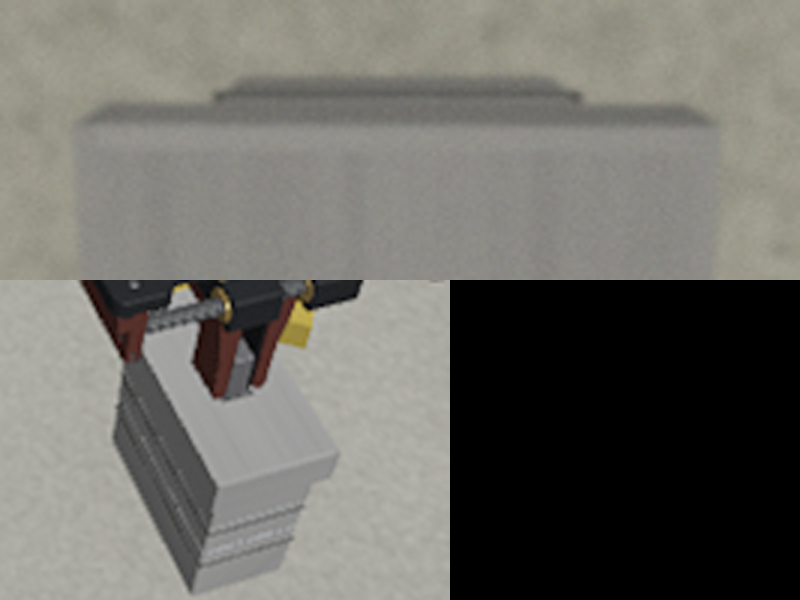

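Call:
{"op": "play_rows", "data": {
  "moves": [
    [2,0,0,0,0,0],
    [2,0,0,0,0,0],
    [2,0,0,0,0,0],
    [2,0,0,0,0,0],
    [0,0,0,0,0,0]
  ]
}}

```text
t: 23.75
position: [0.479, 0.2857, 0.1218]
orientation: [0.703, 0.078, 0.703, -0.078]
force: [0.3, -0.2, -1.7]
finger_gap: 0.0117
```

Call:
{"op": "play_rows", "data": {
  "moves": [
    [2,0,0,0,0,0],
    [1,0,0,0,0,0],
    [1,0,0,0,0,0],
    [1,0,0,0,0,0],
    [0,0,0,0,0,0]
  ]
}}

```text
t: 24.25
position: [0.4791, 0.2858, 0.117]
orientation: [0.703, 0.078, 0.703, -0.078]
force: [0.4, 0.3, -1.1]
finger_gap: 0.0117
```

Call:
{"op": "play_rows", "data": {
  "moves": [
    [0.5,0,0,0,0,0],
    [0.5,0,0,0,0,0],
    [0,0,0,0,0,0]
  ]
}}

```text
t: 24.55
position: [0.4791, 0.2858, 0.1161]
orientation: [0.703, 0.078, 0.703, -0.078]
force: [0.2, 1.2, -1.5]
finger_gap: 0.012
```

Call:
{"op": "play_rows", "data": {
  "moves": [
    [0.5,0,0,0,0,0],
    [0.5,0,0,0,0,0],
    [0,0,0,0,0,0]
  ]
}}

```text
t: 24.85
position: [0.4792, 0.2859, 0.1156]
orientation: [0.703, 0.078, 0.703, -0.078]
force: [-1.9, -0.6, 3.9]
finger_gap: 0.0119
```

Call:
{"op": "play_rows", "data": {
  "moves": [
    [0.5,0,0,0,0,0],
    [0,0,0,0,0,0]
  ]
}}

```text
t: 25.05
position: [0.4792, 0.2859, 0.1156]
orientation: [0.703, 0.078, 0.703, -0.078]
force: [-4.4, -1.7, 10.9]
finger_gap: 0.0118
```

```bash
python3 look.py 16
```

```text
25.05 [0.47922404 0.28589088 0.11557525] [-4.370305   -1.72622109 10.90744782] 0.011834113677340882
turn [-0.0017 -0.0003 -0.0008] shift mm after turn [-0.  -0.1  0.2]  world d [ 0.2 -0.1  0. ]
tool y,z world after [0.218 0.976 0.   ] [ 0.976 -0.218  0.   ] j7 -0.4718460446567144
```

View pics/c16.png

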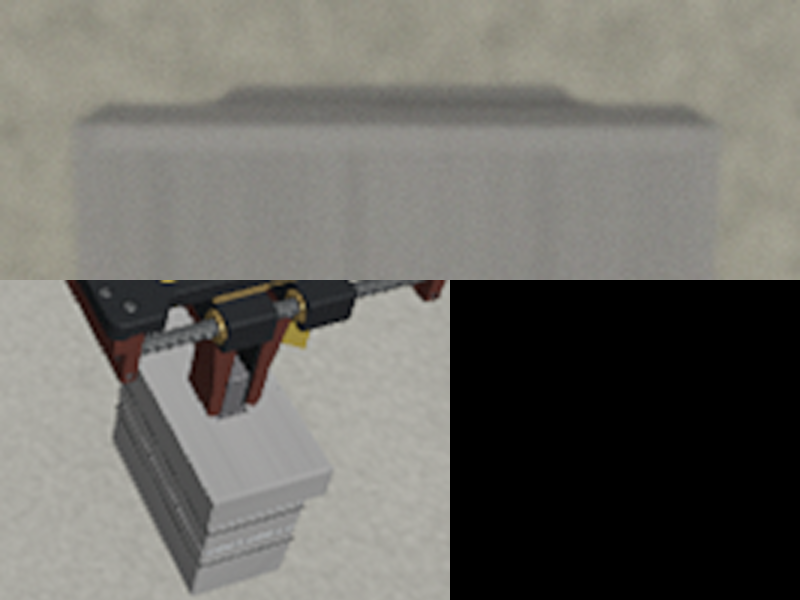

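Call:
{"op": "play_rows", "data": {
  "moves": [
    [-0.8,0,0,0,0,0],
    [0,0,0,0,0,0]
  ]
}}

```text
t: 25.35
position: [0.4793, 0.2859, 0.1156]
orientation: [0.703, 0.078, 0.703, -0.078]
force: [-0.7, 0.2, 3.0]
finger_gap: 0.0116
```

Call:
{"op": "play_rows", "data": {
  "moves": [
    [-0.2,0,0,0,0,0],
    [0,0,0,0,0,0],
    [0,0,0,0,0,0],
    [0,0,0,0,0,0],
    [0,0,0,0,0,0],
    [0,0,0,0,0,0],
    [0,0,0,0,0,0],
    [-5,0,0,0,0,0],
    [-15,0,0,0,0,0],
    [-20,0,0,0,0,0],
    [0,0,0,0,0,0],
    [0,0,0,0,0,0]
  ],
  "fingers": 1
}}

```text
t: 26.55
position: [0.4794, 0.2862, 0.1565]
orientation: [0.703, 0.078, 0.702, -0.077]
force: [-0.4, 0.3, 0.1]
finger_gap: 0.0879
```

```bash
python3 look.py 17
```

```text
26.55 [0.47938428 0.28618589 0.15650128] [-0.35919471  0.28789182  0.14599667] 0.08792726460122029
turn [-0.0013  0.0007 -0.0016] shift mm after turn [40.9 -0.4  0.1]  world d [  0.   -0.4 -40.9]
tool y,z world after [0.218 0.976 0.   ] [ 0.976 -0.218  0.   ] j7 -0.511235334257509
```

View pics/w17.png

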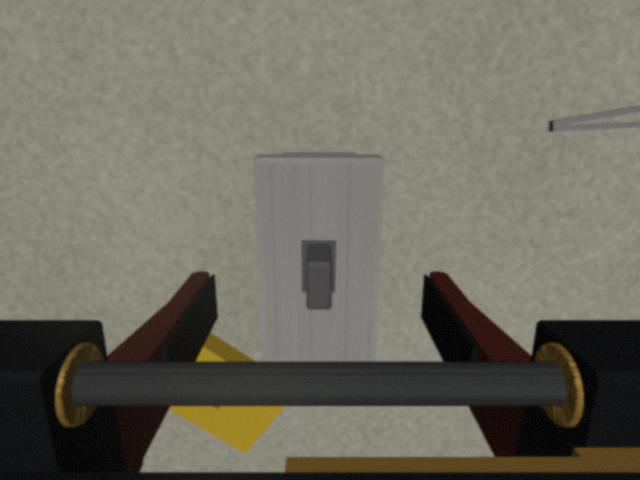

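View pics/c17.png

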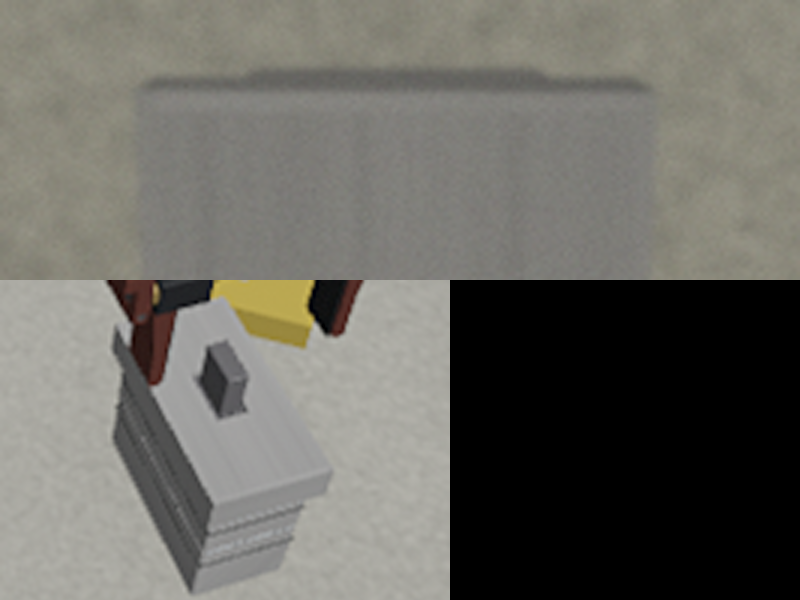

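Call:
{"op": "play_rows", "data": {
  "moves": [
    [8,0,0,0,0,0],
    [16,0,0,0,0,0],
    [18,0,0,0,0,0],
    [15,0,0,0,0,0],
    [9,0,0,0,0,0],
    [4.5,0,0,0,0,0],
    [0,0,0,0,0,0],
    [0,0,0,0,0,0]
  ]
}}

```text
t: 27.45
position: [0.4795, 0.2859, 0.0855]
orientation: [0.703, 0.078, 0.703, -0.078]
force: [-0.0, -0.5, -0.7]
finger_gap: 0.0878
```

```bash
python3 look.py 18
```

```text
27.45 [0.47945833 0.28590089 0.08552057] [-0.0392353  -0.50083395 -0.68429245] 0.08779044780949895
turn [-0.0016  0.0004 -0.0004] shift mm after turn [-30.1  -0.1  -0. ]  world d [-0.1 -0.1 30.1]
tool y,z world after [0.218 0.976 0.   ] [ 0.976 -0.218  0.   ] j7 -0.4418964698265812
```

View pics/w18.png

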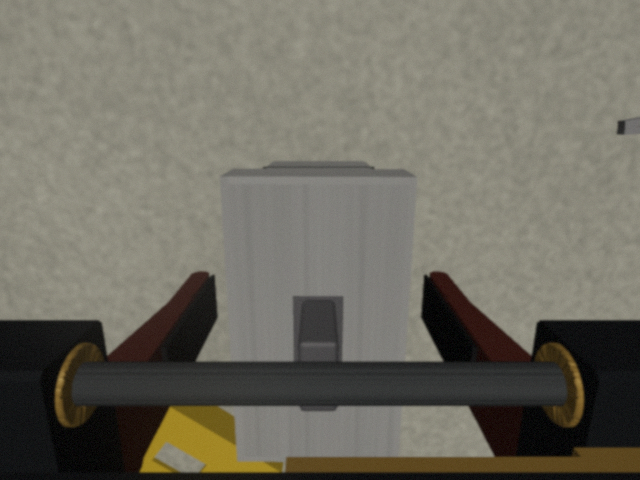

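View pics/c18.png

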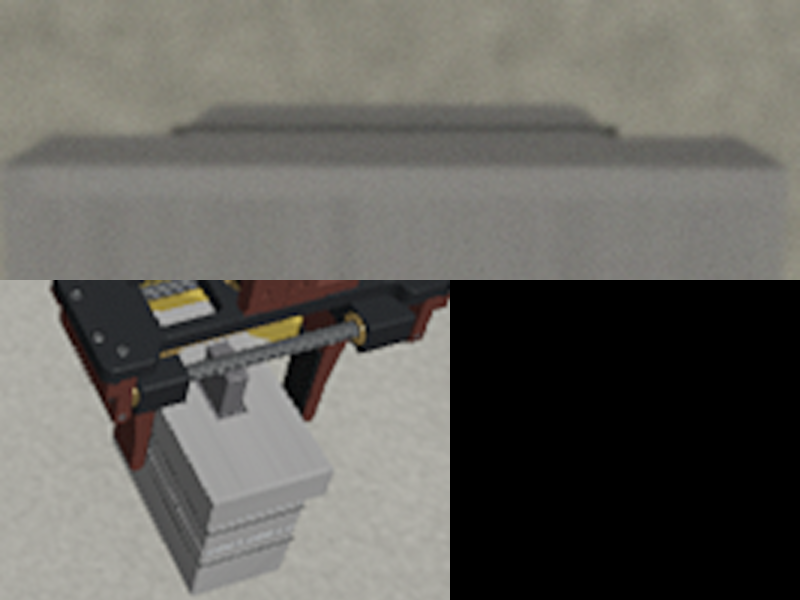

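Call:
{"op": "play_rows", "data": {
  "moves": [
    [0,0,0,0,0,0],
    [0,0,0,0,0,0],
    [0,0,0,0,0,0],
    [0,0,0,0,0,0],
    [0,0,0,0,0,0],
    [0,0,0,0,0,0]
  ],
  "fingers": 0.5,
  "newtons": 20
}}

```text
t: 28.15
position: [0.4791, 0.2859, 0.0853]
orientation: [0.703, 0.078, 0.703, -0.078]
force: [-0.9, -0.3, 2.9]
finger_gap: 0.0651
```

```bash
python3 look.py 19
```

```text
28.15 [0.47914785 0.28593648 0.08529778] [-0.91307881 -0.34478574  2.94904288] 0.06512294720227665
turn [-0.0014  0.     -0.0002] shift mm after turn [-30.3  -0.1   0.3]  world d [ 0.3 -0.1 30.3]
tool y,z world after [0.218 0.976 0.   ] [ 0.976 -0.218  0.   ] j7 -0.441710740046907
```

View pics/w19.png

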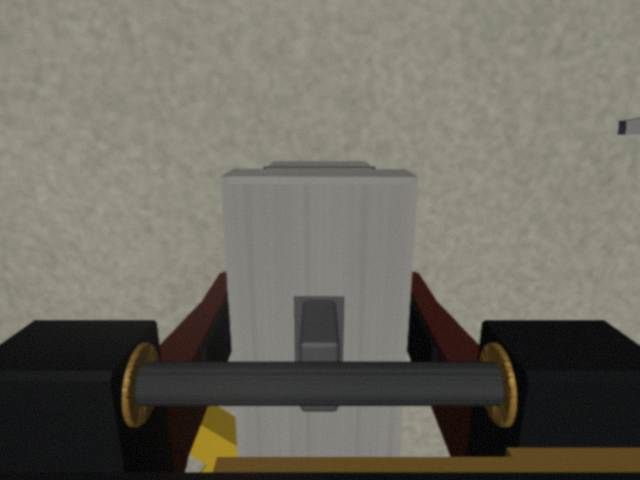

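Call:
{"op": "play_rows", "data": {
  "moves": [
    [-1,0,0,0,0,0],
    [-2,0,0,0,0,0],
    [-3,0,0,0,0,0],
    [-4,0,0,0,0,0],
    [-4,0,0,0,0,0],
    [0,0,0,0,0,0]
  ]
}}

```text
t: 28.85
position: [0.4795, 0.2861, 0.0999]
orientation: [0.703, 0.078, 0.703, -0.078]
force: [-0.4, -0.3, -0.3]
finger_gap: 0.0649
```

```bash
python3 look.py 20
```

```text
28.85 [0.47948758 0.28605647 0.09986566] [-0.39558788 -0.27753319 -0.2599    ] 0.06488727197593849
turn [-0.0015  0.0007 -0.0009] shift mm after turn [-15.7  -0.3  -0. ]  world d [-0.1 -0.3 15.7]
tool y,z world after [0.218 0.976 0.   ] [ 0.976 -0.218  0.   ] j7 -0.45592093140361506
```

View pics/c20.png

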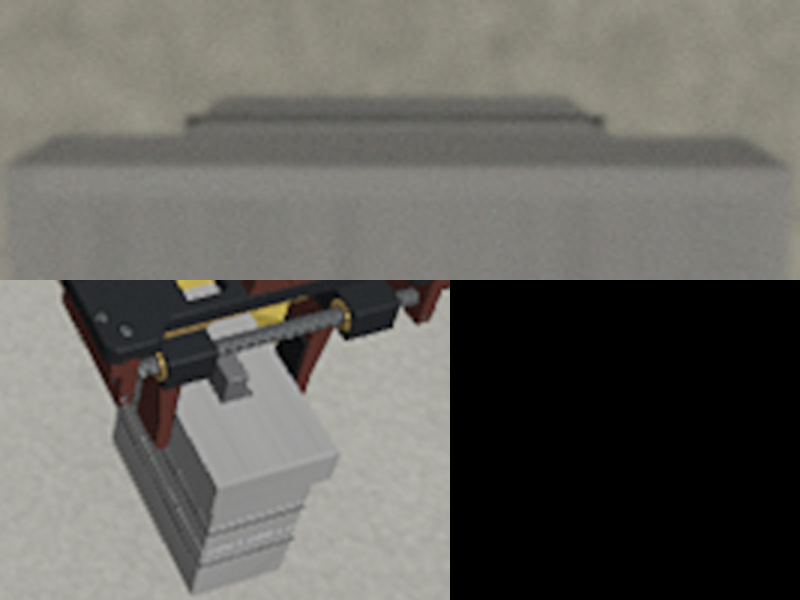

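The outer lid rises alone and level while the tab stays behind. I'll continue straight up by about 67 mm.

Call:
{"op": "play_rows", "data": {
  "moves": [
    [-3,0,0,0,0,0],
    [-5,0,0,0,0,0],
    [-6,0,0,0,0,0],
    [-7,0,0,0,0,0],
    [-8,0,0,0,0,0],
    [-8,0,0,0,0,0],
    [-8,0,0,0,0,0],
    [-8,0,0,0,0,0],
    [-6,0,0,0,0,0],
    [-5,0,0,0,0,0],
    [-3,0,0,0,0,0],
    [-1,0,0,0,0,0],
    [0,0,0,0,0,0],
    [0,0,0,0,0,0],
    [0,0,0,0,0,0]
  ]
}}

```text
t: 30.45
position: [0.479, 0.2858, 0.1669]
orientation: [0.703, 0.078, 0.703, -0.078]
force: [-0.8, 0.3, -0.2]
finger_gap: 0.0649
```

```bash
python3 look.py 21; python3 - <<'E'
import cv2
from station import eyes
t=cv2.imread("pics/s21.png");cv2.imwrite("pics/s21c.png",cv2.resize(t[230:420,340:520],None,fx=3.1,fy=3.1,interpolation=cv2.INTER_CUBIC))
cv2.imwrite("pics/t21.png",eyes.get_image("top")["image"])
E
```

```text
30.45 [0.47896466 0.28579603 0.16687771] [-0.76479249  0.3057228  -0.22795785] 0.0649197771154776
turn [-0.0015 -0.0003  0.0004] shift mm after turn [51.3  0.1  0.4]  world d [  0.4   0.  -51.3]
tool y,z world after [0.218 0.976 0.   ] [ 0.976 -0.218  0.   ] j7 -0.521383343337983
```

View pics/s21c.png

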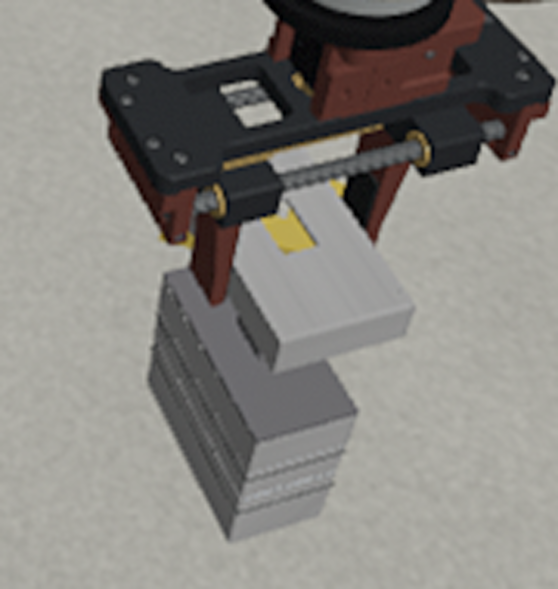

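View pics/t21.png

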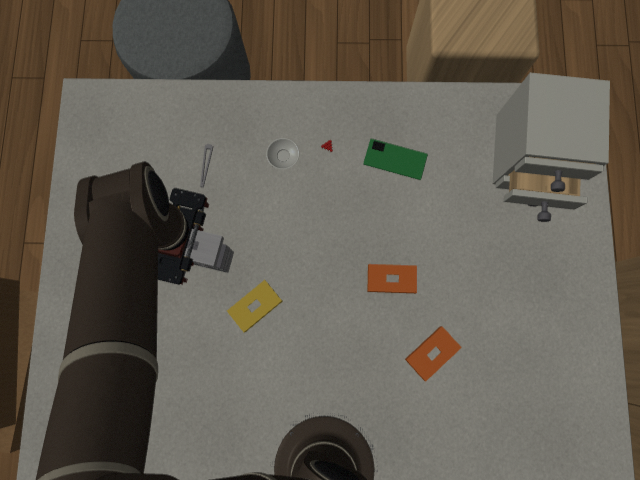

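View pics/w21.png

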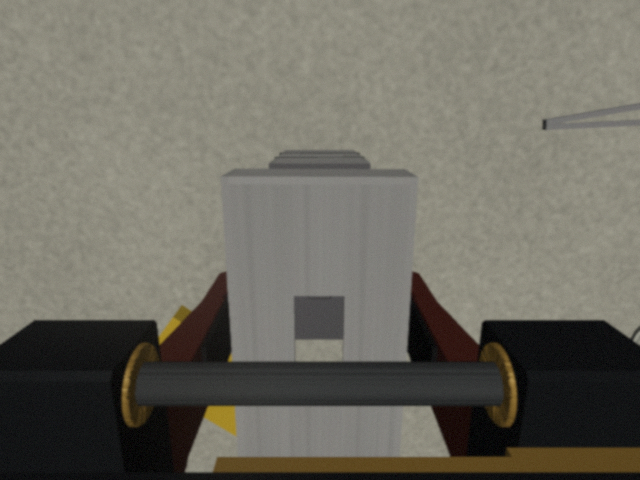

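```bash
python3 -c "
from station import close_job,telemetry
s=telemetry.observe();print(s['t'],s['position'],s['finger_gap'],abs(s['qvel']).max());print(close_job())"
```

```text
30.6 [0.47907399 0.2857932  0.16698722] 0.06523643002077442 0.002066021515220894
the job is handed in; nothing more can be done
None
```

The job is done and handed in at 30.6 s of the 67 s allowed; no verdict was reported.

- **Tray case:** I set it on the bottom case. In the wrist and scene views the edges lined up to within about 0.5 mm, after I corrected a 2 mm sideways offset before contact.
- **Nested lids:** I lifted the pair by the inner lid's tab, lowered it until contact at the expected fully seated height (0.1156 m tool height), then let go of the tab.
- **Outer lid:** I gripped it by its sides and lifted it straight up about 82 mm.

At the last check the outer lid was still and level in the gripper (gap 65 mm). Its skirt was about 31 mm above the top of the tab, worked out from the heights moved.

In the last scene picture the inner lid's flange lay flush on the tray rim and the stack was square. In the top view the bystanders were in their original places. The arm hid part of the stack there.

One disagreement: the wrist camera put things 1–2 mm away from where the arm's own position readings and the top camera put them. For the placings I compared the parts with each other at close range, or went by the arm's readings.

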